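Bung the row of sample flasks in order of size

TASK

The four stoneware sample flasks in the oak carrier have been left open. Close each with the beech bung of its size from the bar mat, so that the bungs line up along the row in order from the smallest to the largest. Each bung must be fully home: upright, with its head resting flat on the rim.

Things in the scene. Friction and masses are not known exactly. Their poses are not given: they have to be found in the camera images.
- bung_1: smallest of four turned beech bungs (loose, about 20 g): round straight head 32 mm across, 16 mm tall, gripped from above; below it a tapered plug 22 mm long, 25 mm wide at the head, 12 mm at its end. Origin on the axis at the underside of the head; z along the axis, up when it stands on its plug. It stands plug down on a 4 mm thick black rubber bar mat among the other bungs.
- bung_2: second smallest of four turned beech bungs (loose, about 28 g): round straight head 40 mm across, 18 mm tall, gripped from above; below it a tapered plug 22 mm long, 33 mm wide at the head, 20 mm at its end. Origin on the axis at the underside of the head; z along the axis, up when it stands on its plug. On the bar mat.
- bung_3: second largest of four turned beech bungs (loose, about 36 g): round straight head 48 mm across, 20 mm tall, gripped from above; below it a tapered plug 22 mm long, 41 mm wide at the head, 28 mm at its end. Origin on the axis at the underside of the head; z along the axis, up when it stands on its plug. On the bar mat, where a used cork (48 mm tall) and a foil cutter lie among the bungs.
- bung_4: largest of four turned beech bungs (loose, about 44 g): round straight head 56 mm across, 22 mm tall, gripped from above; below it a tapered plug 22 mm long, 49 mm wide at the head, 36 mm at its end. Origin on the axis at the underside of the head; z along the axis, up when it stands on its plug. On the bar mat.
- flask_1: smallest of four white stoneware flasks (fixed), 50 mm across, 80 mm tall. Round open mouth 28 mm wide inside, 34 mm outside, for the bung with the 32 mm head, which rests on the rim. Origin: mouth centre at rim height, 88 mm above the counter; z up, y along the row to the larger flasks. One row with the others in a low oak carrier, 92 x 284 mm.
- flask_2: second smallest of four white stoneware flasks (fixed), 57 mm across, 92 mm tall. Round open mouth 36 mm wide inside, 42 mm outside, for the bung with the 40 mm head, which rests on the rim. Origin: mouth centre at rim height, 100 mm above the counter; z up, y along the row to the larger flasks. A bung too small falls in, one too large stands proud.
- flask_3: second largest of four white stoneware flasks (fixed), 64 mm across, 104 mm tall. Round open mouth 44 mm wide inside, 50 mm outside, for the bung with the 48 mm head, which rests on the rim. Origin: mouth centre at rim height, 112 mm above the counter; z up, y along the row to the larger flasks. Mouths are 57 to 72 mm apart.
- flask_4: largest of four white stoneware flasks (fixed), 72 mm across, 116 mm tall. Round open mouth 52 mm wide inside, 58 mm outside, for the bung with the 56 mm head, which rests on the rim. Origin: mouth centre at rim height, 124 mm above the counter; z up, y along the row to the larger flasks. A 200 mm high cask stands between carrier and mat.
Not all that is in view belongs to the job. What is shaped like the bung_2 but pink or yellow is not meant.

How it is judged (in metres and radians):
At the end, for the whole second after the job is handed in: Every flask is closed by the bung of its own size: bung axis within 6 mm of the mouth's centre, underside of the head within 4 mm of the rim's height, upright within 0.12 rad, and at rest (slower than 0.02 m/s) (horizontal distance between bung_1 and flask_1 below 0.006 m and z of bung_1 in the frame of flask_1 between -0.004 and 0.004 m and angle between each of bung_1, bung_2, bung_3, bung_4's own z axis and vertical below 0.12 rad and linear speed of each of bung_1, bung_2, bung_3, bung_4 below 0.02 m/s and horizontal distance between bung_2 and flask_2 below 0.006 m and z of bung_2 in the frame of flask_2 between -0.004 and 0.004 m and horizontal distance between bung_3 and flask_3 below 0.006 m and z of bung_3 in the frame of flask_3 between -0.004 and 0.004 m and horizontal distance between bung_4 and flask_4 below 0.006 m and z of bung_4 in the frame of flask_4 between -0.004 and 0.004 m); the robot touches nothing.
It also fails if it takes over 128 s, if anything falls off the work surface, if the arm or the gripper's body presses on something with over 40 N, if the wrist force passes 120 N, or if a joint passes its speed limit or range.

ROBOT

A 6-joint arm with a two-finger parallel gripper is mounted at the origin on the work surface; the furniture and walls round the work are solid. World frame = base frame: x ahead of the robot, y to its left, z up, the work surface at z = 0. Lengths are in mm, angles in degrees, forces in N, time in s.
With the tool pointing down it reaches from about 300 to 850 mm from the base axis. Payload 4.2 kg.
Tool frame: the origin (TCP) lies at the very end of the fingers, on their centre line; the grasp point (between the pads) lies 19 mm behind it; z points along the fingers, y is the direction in which the jaws open and shut (so a half turn about z gives the same grasp; the last joint's range is limited). The gripper opens to 91 mm and grips with 3 to 60 N. Pads are 32 mm wide; open, the fingers measure 118 mm over their backs; the gripper's body (76 mm by 178 mm) begins 60 mm behind the grasp point.
Start: joints at [73.339, 18.312, 89.639, -0, 72.044, -1.146], TCP at [153.816, 554.061, 213.976] pointing down, gripper open.
Joint ranges: [-177.97, 177.97], [-48.28, 115.42], [12.27, 149.76], [-77.06, 257.06], [2.81, 150.46], [-146.56, 146.56]. Speed limits (degrees/s): [147.25, 147.25, 180, 180, 180, 180].

INTERFACE

Orientations are given as [roll, pitch, yaw] about the fixed x, y, z axes, in that order (R = Rz(yaw) Ry(pitch) Rx(roll)).
In Python, from workcell import env gives the robot as it stands. The module is installed in compiled form; this text tells all that it offers.
- The arm moves only by the tool arm_command, never from a script. Its argument "targets" is a list of rows, each a list of 5 numbers: the closure, from 0 (fully open) to 1 (shut), then the shift along the tool's x, y, z each as a share of 50 cm, from -1 to 1, then the turn about the tool's z as a share of pi/4 rad, from -1 to 1. A call has 1 to 8 rows; each row is the pose to reach, as a shift and turn from the pose measured when the call began, along the tool's axes at that moment; what a row does not reach only later rows make up. A row lasts 1/12 s, in which the tool goes at most 41.7 mm and 7.16 degrees, less where a joint would pass 70% of its speed; a pose out of reach is approached as far as the arm can. A call with a number of a shift or a turn outside -1 to 1 is refused whole. A call with a gripper value outside its range is refused whole. The fingers move at their own pace and stop on an object; "squeeze" is the grip in N (left out, the last holds). Time passes only in rows, so rows that repeat a pose let the fingers close. It gives the time, the measured TCP pose, the force and the opening at its end, in the units of the state.
- env.state(): the state, without advancing time (a new reading comes with each control period).
- env.grab_frame(name): name is "side" or "top" or "wrist"; returns the picture (420x560x3 uint8, red, green, blue); there is no depth.
- env.camera_params(name): a dict with "camera_matrix" (3x3 intrinsics, pixels), "R" (3x3) and "t" (3): a world point X has camera coordinates R X + t; the wrist camera has in their place "hand_eye" (4x4, takes a point from camera to tool coordinates, whose origin is the TCP and whose axes are the flange's). Camera axes: x right, y down, z forward; pixel columns grow to the right and rows downward; lengths in mm; the calibration is good to about 2 mm. The wrist camera is an equidistant fisheye: a pixel r from the principal point sees the ray r / f radians off the axis. A picture is of the moment at which its call begins: read the wrist's pose just before it. camera_params takes no time and is no camera call.
- env.job_done(): hands the job in, once; it reports no verdict.
The state is a dict: "time_s": time; "qpos": joint angles; "qvel": joint speeds; "effort": joint torques, N m; "ee_pos": TCP position; "ee_rot": TCP orientation; "force": force on the tool from outside, world axes, zero at the start; "torque": the same for the moment, N m; "gripper_width": finger opening in mm.
Only numpy, scipy, OpenCV 4.12 (cv2) and the standard library are available. Lean on these libraries where they do the work, as an engineer would, in place of code of your own. Each camera call takes 0.05 s, during which the arm holds its last target.

## Working session

There is one attempt and no reset: what is moved stays moved. The work goes in short steps, Python scripts to look and compute and a tool call to move; the robot and the scene stay as the last step left them, time stands still between calls to the robot, and variables do not carry over. Pictures are saved under pics/ and viewed, and the job is handed in when it is done.

Besides the shell and the picture viewer there is one more tool, called after ">>>" as name(argument=value, ...) on one line, values as JSON. arm_command: Moves the arm, as the interface text tells. Shift numbers are shares of 50 cm and turn numbers shares of pi/4 rad, none past 1 either way. Its arguments: {"type":"object","properties":{"targets":{"type":"array"},"squeeze":{"type":"number"}},"required":["targets"]}

```bash
mkdir -p pics; python3 - <<'E'
from workcell import env
import cv2
s=env.state();print(s)
for n in ["top","side","wrist"]:
    p=env.camera_params(n);print(n,p)
    cv2.imwrite(f"pics/{n}0.png",env.grab_frame(n)[:,:,::-1])
E
```

```text
{'time_s': 0.0, 'qpos': array([ 7.33389719e+01,  1.83512770e+01,  8.97074538e+01, -7.04904258e-04,
        7.20425571e+01, -1.14739827e+00]), 'qvel': array([-0.01066605,  0.05371495,  0.0137232 , -0.11210266, -0.0268367 ,
       -0.03724647]), 'effort': array([-4.85406108e-04, -4.12454259e+01, -2.31976211e+01,  7.28030805e-02,
        4.57289396e-02, -1.44468158e-04]), 'ee_pos': array([153.66547444, 553.55899748, 213.11682408]), 'ee_rot': array([-1.79898719e+02, -1.35819727e-03,  1.64486587e+02]), 'force': array([-0.09040675,  0.83593233,  0.13062287]), 'torque': array([-0.0024167 ,  0.06344666,  0.02608338]), 'gripper_width': 91.45580969259933}
top {'camera_matrix': array([[394.54088025,   0.        , 285.87591753],
       [  0.        , 394.54088025, 210.89310685],
       [  0.        ,   0.        ,   1.        ]]), 'R': array([[ 0.02482052, -0.99965269, -0.00885705],
       [-0.98473575, -0.02292142, -0.17254018],
       [ 0.17227724,  0.01300439, -0.98496266]]), 't': array([ -27.69531844,  410.88183865, 1158.51296175])}
side {'camera_matrix': array([[503.27966213,   0.        , 
[... 161 characters left out ...]
01936981],
       [-0.06250092,  0.58143244, -0.81119045],
       [ 0.11958504, -0.80256125, -0.58446117]]), 't': array([ 389.0047824 ,  149.35956406, 1390.88348247])}
wrist {'camera_matrix': array([[325.1922621 ,   0.        , 277.71109314],
       [  0.        , 325.1922621 , 207.24257533],
       [  0.        ,   0.        ,   1.        ]]), 'hand_eye': array([[-2.58449065e-04, -9.61976269e-01, -2.73132917e-01,
         7.67493120e+01],
       [ 9.99999851e-01, -1.17573429e-04, -5.32144493e-04,
        -1.66512930e-01],
       [ 4.79797201e-04, -2.73133014e-01,  9.61976157e-01,
        -1.71021977e+02],
       [ 0.00000000e+00,  0.00000000e+00,  0.00000000e+00,
         1.00000000e+00]])}
```

View pics/top0.png

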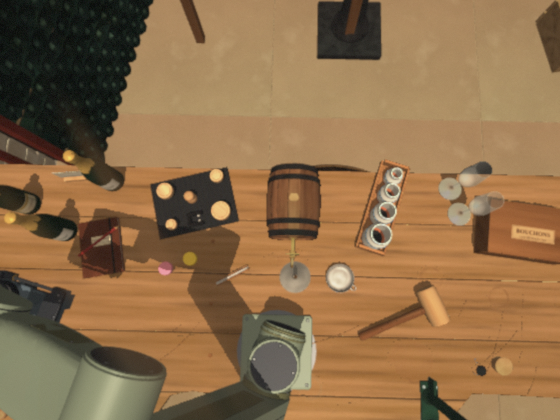

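View pics/side0.png

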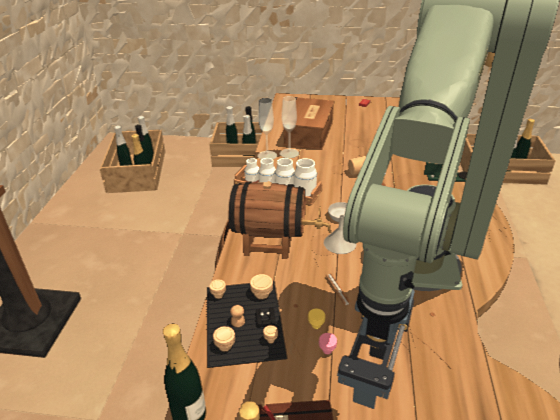

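View pics/wrist0.png

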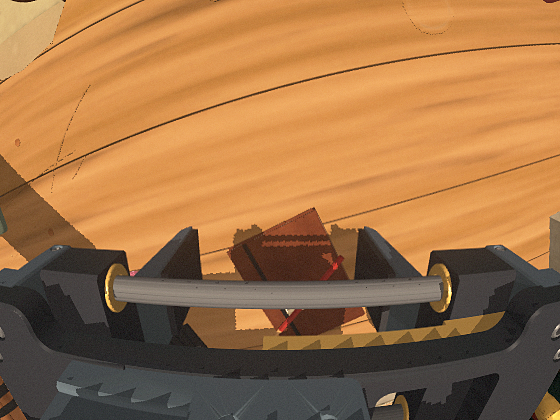

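```bash
python3 - <<'E'
import cv2,numpy as np
t=cv2.imread("pics/top0.png");s=cv2.imread("pics/side0.png")
def crop(im,x,y,w,h,k,n): cv2.imwrite(n,cv2.resize(im[y:y+h,x:x+w],None,fx=k,fy=k,interpolation=cv2.INTER_CUBIC))
crop(t,140,160,110,90,7,"pics/mat_t.png")
crop(t,345,155,80,100,6,"pics/car_t.png")
crop(s,195,265,150,105,5,"pics/mat_s.png")
crop(s,225,130,120,80,6,"pics/car_s.png")
E
```

```text
(no output)
```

View pics/mat_t.png

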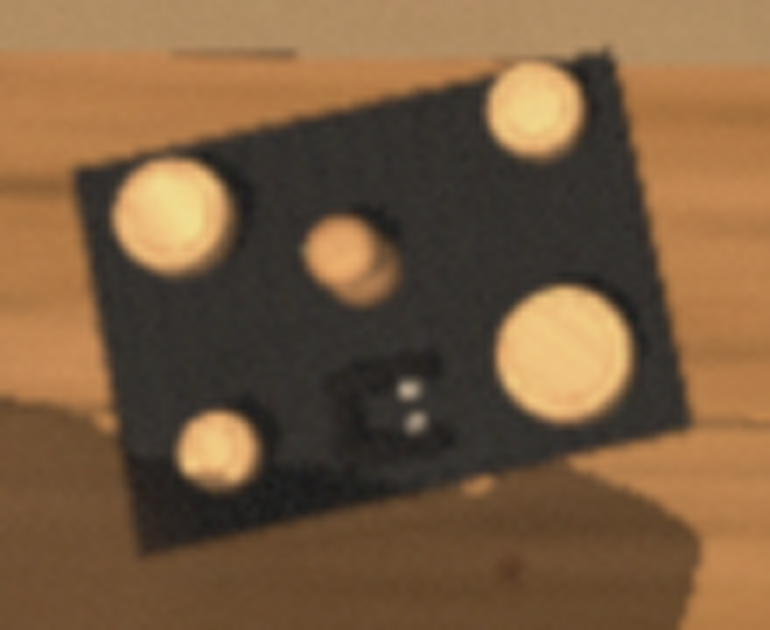

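View pics/car_t.png

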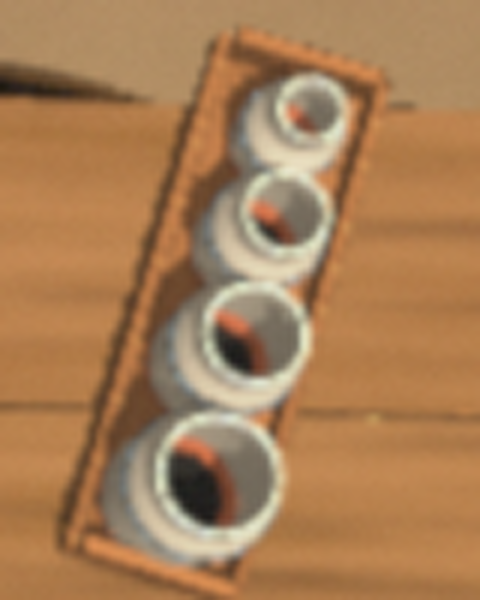

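View pics/mat_s.png

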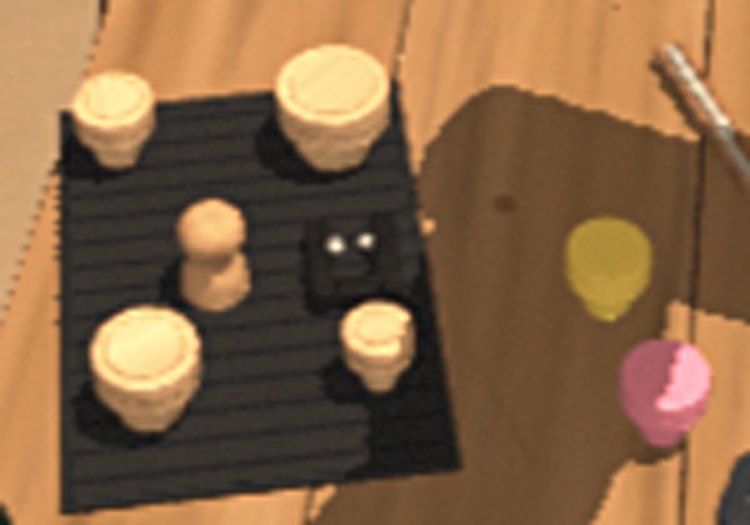

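View pics/car_s.png

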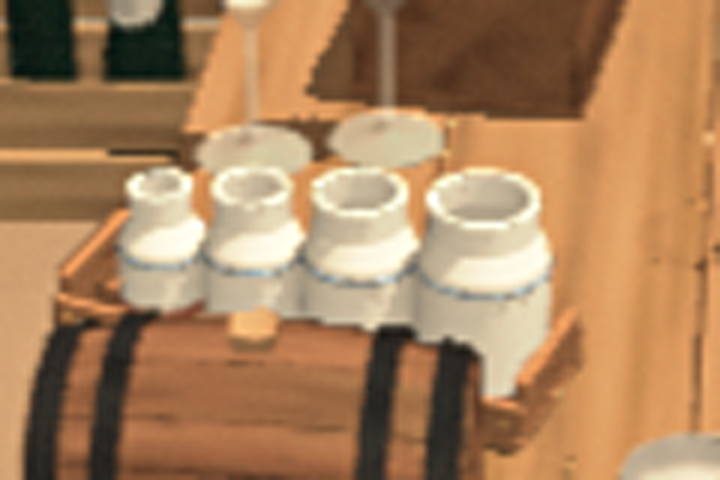

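```bash
cat > h.py <<'E'
import numpy as np,cv2
from workcell import env
from scipy.spatial.transform import Rotation as Ro
def ray(n,px):
    p=env.camera_params(n);K=p['camera_matrix']
    if n!='wrist':
        d=np.linalg.solve(K,np.array([px[0],px[1],1.]));R=np.array(p['R']);return -R.T@p['t'],R.T@d
    s=env.state();v=np.array([px[0]-K[0,2],px[1]-K[1,2]]);r=np.hypot(*v);th=r/K[0,0]
    d=np.array([*(v/max(r,1e-9)*np.sin(th)),np.cos(th)]);H=np.array(p['hand_eye'])
    Rt=Ro.from_euler('xyz',s['ee_rot'],degrees=True).as_matrix()
    return Rt@H[:3,3]+s['ee_pos'],Rt@H[:3,:3]@d
def loc(n,px,z):
    o,d=ray(n,px);return o+d*(z-o[2])/d[2]
def go(x,y,yaw=None):
    """print shift in tool axes to get to world x,y"""
    s=env.state();Rt=Ro.from_euler('xyz',s['ee_rot'],degrees=True).as_matrix()
    return Rt.T@(np.array([x,y,s['ee_pos'][2]])-s['ee_pos'])
def st():
    s=env.state();print(round(s['time_s'],2),s['ee_pos'].round(1),s['ee_rot'].round(1),s['force'].round(1),round(s['gripper_width'],1),s['qpos'].round(0))
E
python3 - <<'E'
from h import *
mat={'b1':(219,450,42),'b2':(535,109,44),'b3':(173,215,46),'b4':(565,354,48),'cork':(342,247,52),'cut':(400,400,15)}
for k,(u,v,z) in mat.items(): print(k,loc('top',(140+(u+.5)/7-.5,160+(v+.5)/7-.5),z).round(1))
sm={'b1':(378,323,42),'b2':(113,98,44),'b3':(146,350,46),'b4':(333,91,48)}
for k,(u,v,z) in sm.items(): print('side',k,loc('side',(195+(u+.5)/5-.5,265+(v+.5)/5-.5),z).round(1))
for k,(u,v,z) in {'f1':(313,108,88),'f2':(286,214,100),'f3':(256,333,112),'f4':(219,478,124)}.items(): print(k,loc('top',(345+(u+.5)/6-.5,155+(v+.5)/6-.5),z).round(1))
for k,(u,v,z) in {'f1':(160,185,88),'f2':(252,186,100),'f3':(361,192,112),'f4':(484,199,124)}.items(): print('side',k,loc('side',(225+(u+.5)/6-.5,130+(v+.5)/6-.5),z).round(1))
for n,p,z in [('cask edge',(320,200),120),('cask L',(268,200),120),('bottle',(112,185),0),('cask tip near',(295,278),60),('glass',(490,172),0),('mug',(340,270),100),('caskfar',(292,165),150),('casknear',(292,240),150)]: print(n,loc('top',p,z).round(0))
E
```

```text
b1 [362.8 326.2  42. ]
b2 [516.  198.5  44. ]
b3 [464.5 352.7  46. ]
b4 [407.  178.8  48. ]
cork [450.8 276.7  52. ]
cut [390.5 256.4  15. ]
side b1 [362.  322.7  42. ]
side b2 [515.3 196.5  44. ]
side b3 [463.2 353.8  46. ]
side b4 [404.9 182.9  48. ]
f1 [ 523.9 -340.9   88. ]
f2 [ 467.6 -323.5  100. ]
f3 [ 407. -305.  112.]
f4 [ 336.6 -283.7  124. ]
side f1 [ 520.7 -342.7   88. ]
side f2 [ 466.3 -326.7  100. ]
side f3 [ 403.7 -306.3  112. ]
side f4 [ 336.  -285.6  124. ]
cask edge [ 430. -114.  120.]
cask L [427.  32. 120.]
bottle [488. 535.   0.]
cask tip near [212. -49.  60.]
glass [ 557. -659.    0.]
mug [ 237. -173.  100.]
caskfar [522. -33. 150.]
casknear [312. -38. 150.]
```

Candidates in the top view (full pixels):
- **Bungs:** bung_3 (165,190), bung_2 (216,175), bung_4 (221,210) and bung_1 (171,224). Measured head widths are about 48, 39, 55 and 33 mm, which matches.
- **Not wanted:** the cork (189,195), the pink bung (165,269) and the yellow bung (190,259).

The mat crop confirms the choice. The current yaw already puts the jaws across the flask row, so I'll keep it.

```bash
python3 - <<'E'
from h import *
st();print(go(464,353.3)/500)
E
```

```text
0.15 [153.7 553.7 213.3] [-179.9    0.   164.5] [ 0.2 -0.4 -0. ] 91.2 [73. 18. 90. -0. 72. -1.]
[-7.05164349e-01 -2.20161420e-01  3.03548595e-04]
```

>>> arm_command(targets=[[0.2, -0.705, -0.22, 0, 0], [0.2, -0.705, -0.22, 0, 0], [0.2, -0.705, -0.22, 0, 0], [0.2, -0.705, -0.22, 0, 0], [0.2, -0.705, -0.22, 0.1, 0], [0.2, -0.705, -0.22, 0.1, 0], [0.2, -0.705, -0.22, 0.1, 0], [0.2, -0.705, -0.22, 0.1, 0]], squeeze=15)

```text
time_s: 0.82
ee_pos: [430.9, 374.1, 173.1]
ee_rot: [-179.9, -0.0, 164.5]
force: [0.6, 0.4, -0.2]
gripper_width: 73.1
```

```bash
python3 - <<'E'
from h import *
st();print(go(464,353.3)/500)
E
```

```text
0.82 [430.9 374.1 173.1] [-179.9   -0.   164.5] [ 0.6  0.4 -0.2] 73.1 [ 40.  20.  94.  -0.  67. -35.]
[-7.50264404e-02 -2.24432006e-02  2.04256825e-05]
```

>>> arm_command(targets=[[0.2, -0.075, -0.0225, 0, 0], [0.2, -0.075, -0.0225, 0.1, 0], [0.2, -0.075, -0.0225, 0.16, 0], [0.2, -0.075, -0.0225, 0.16, 0], [0.2, -0.075, -0.0225, 0.16, 0]])

```text
time_s: 1.23
ee_pos: [462.8, 352.2, 91.6]
ee_rot: [-179.7, -0.2, 164.5]
force: [0.5, -0.9, -0.4]
gripper_width: 72.5
```

```bash
cat > wv.py <<'E'
from h import *
import sys
st();a=env.grab_frame('wrist')[:,:,::-1];cv2.imwrite(sys.argv[1],a)
E
python3 wv.py pics/w1.png
```

```text
1.23 [462.8 352.2  91.6] [-179.7   -0.2  164.5] [ 0.5 -0.9 -0.4] 72.5 [ 36.  25.  98.  -0.  57. -38.]
```

View pics/w1.png

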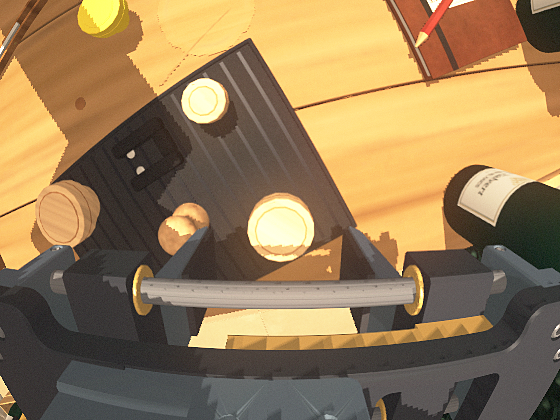

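The wrist view shows b3's head at (281,227) between the fingers, b1 at (205,99), b4 at about (65,215), and the cork at (183,230) clear of the left finger.

```bash
python3 - <<'E'
from h import *
for k,p,z in [('b3',(281,228),46),('b1',(205,100),42),('b4',(66,214),48)]: print(k,loc('wrist',p,z).round(1))
st();print(go(464,352.5)/500)
E
```

```text
b3 [465.4 355.3  46. ]
b1 [364.2 329.3  42. ]
b4 [408.7 188.9  48. ]
1.28 [464.1 353.6  93.7] [-179.9   -0.   164.5] [ 0.3  0.3 -0.6] 72.8 [ 36.  25.  98.  -0.  57. -38.]
[-3.06677087e-04 -2.10677717e-03  2.72068092e-06]
```

>>> arm_command(targets=[[0.2, 0, 0, 0.08, 0], [0.2, 0, 0, 0.128, 0], [0.2, 0, 0, 0.128, 0], [0.2, 0, 0, 0.128, 0]])

```text
time_s: 1.62
ee_pos: [464.5, 354.6, 31.4]
ee_rot: [180.0, 0.1, 164.6]
force: [0.6, 0.3, 0.4]
gripper_width: 73.0
```

>>> arm_command(targets=[[0.7, 0, 0, 0, 0], [0.7, 0, 0, 0, 0], [0.7, 0, 0, 0, 0], [0.7, 0, 0, 0, 0], [0.7, 0, 0, 0, 0], [0.7, 0, 0, 0, 0]])

```text
time_s: 2.12
ee_pos: [465.2, 355.1, 32.8]
ee_rot: [179.9, 0.1, 164.6]
force: [-0.7, -0.7, 7.1]
gripper_width: 47.0
```

```bash
python3 wv.py pics/w2.png
```

```text
2.12 [465.2 355.1  32.8] [1.799e+02 1.000e-01 1.646e+02] [-0.7 -0.7  7.1] 47.0 [ 36.  29. 102.  -0.  49. -38.]
```

View pics/w2.png

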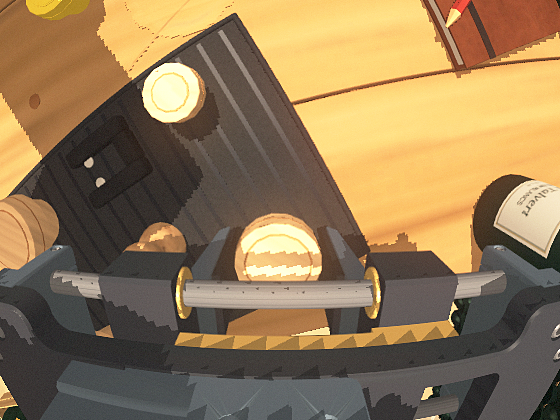

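>>> arm_command(targets=[[0.7, 0, 0, -0.05, 0], [0.7, 0, 0, -0.12, 0], [0.7, 0, 0, -0.2, 0], [0.7, 0, 0, -0.28, 0], [0.7, 0, 0, -0.36, 0], [0.7, 0, 0, -0.44, 0], [0.7, 0, 0, -0.49, 0], [0.7, 0, 0, -0.49, 0]])

```text
time_s: 2.83
ee_pos: [466.7, 356.3, 284.7]
ee_rot: [179.3, 0.6, 164.5]
force: [0.6, 0.6, -0.4]
gripper_width: 47.1
```

```bash
python3 wv.py pics/w3.png;python3 - <<'E'
from h import *
print(go(405.5,-305.5)/500)
E
```

```text
2.83 [466.7 356.3 284.7] [179.3   0.6 164.5] [ 0.6  0.6 -0.4] 47.1 [ 36.  17.  81.  -0.  81. -38.]
[-0.23646187 -1.30611384 -0.00805462]
```

View pics/w3.png

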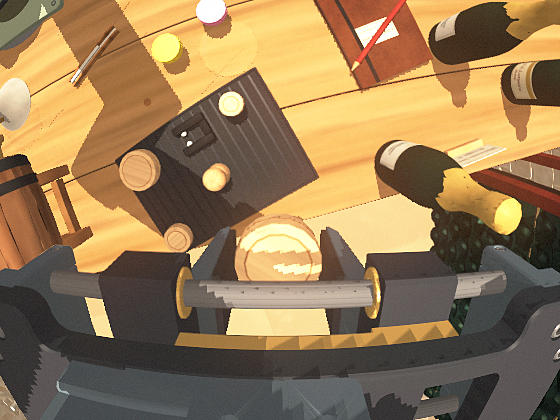

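b3 is lifted level at about (280,252). Moving it across to f3.

>>> arm_command(targets=[[0.7, -0.12, -0.65, 0, 0], [0.7, -0.12, -0.65, 0, 0], [0.7, -0.12, -0.65, 0, 0], [0.7, -0.18, -1, 0, 0], [0.7, -0.18, -1, 0, 0], [0.7, -0.18, -1, 0, 0], [0.7, -0.18, -1, 0, 0], [0.7, -0.18, -1, 0, 0]])

```text
time_s: 3.55
ee_pos: [433.2, 20.9, 276.3]
ee_rot: [179.6, 0.2, 164.6]
force: [1.0, -0.5, -0.6]
gripper_width: 47.3
```

```bash
python3 - <<'E'
from h import *
st();print(go(405.5,-305.5)/500)
E
```

```text
3.55 [433.2  20.9 276.3] [179.6   0.2 164.6] [ 1.  -0.5 -0.6] 47.3 [  1.   3. 100.   0.  77. -74.]
[-0.12022997 -0.64404943 -0.00366684]
```

>>> arm_command(targets=[[0.7, -0.12, -0.644, 0, 0], [0.7, -0.12, -0.644, 0, 0], [0.7, -0.12, -0.644, 0, 0], [0.7, -0.12, -0.644, 0, 0], [0.7, -0.12, -0.644, 0, 0], [0.7, -0.12, -0.644, 0, 0], [0.7, -0.12, -0.644, 0, 0], [0.7, -0.12, -0.644, 0, 0]])

```text
time_s: 4.22
ee_pos: [403.8, -307.3, 272.3]
ee_rot: [179.6, -0.0, 164.5]
force: [0.9, 0.6, -0.2]
gripper_width: 47.3
```

>>> arm_command(targets=[[0.7, 0, 0, 0, 0], [0.7, 0, 0, 0, 0]])

```text
time_s: 4.38
ee_pos: [402.3, -308.2, 269.5]
ee_rot: [179.4, -0.3, 164.3]
force: [0.5, 1.2, -0.7]
gripper_width: 47.1
```

```bash
python3 wv.py pics/w4.png;python3 - <<'E'
from h import *
print(go(405.5,-305.5)/500)
E
```

```text
4.38 [ 402.3 -308.2  269.5] [179.4  -0.3 164.3] [ 0.5  1.2 -0.7] 47.1 [ -39.   11.   92.    0.   78. -113.]
[-4.65956670e-03  4.24650098e-03  2.19449341e-05]
```

View pics/w4.png

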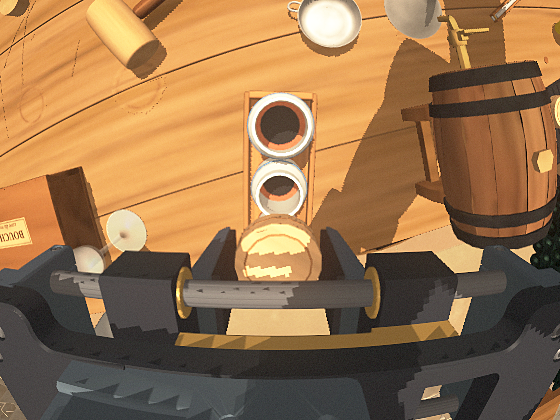

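The wrist view shows the f4 mouth at about (281,126), the f3 mouth at about (280,188), and b3 held level at (279,252). I'll use it to cross-check the mouth positions.

```bash
python3 - <<'E'
from h import *
for k,p,z in [('f4',(281,125),124),('f3',(280,188),112)]: print(k,loc('wrist',p,z).round(1))
p=env.camera_params('wrist')
st()
w=cv2.imread('pics/w4.png');cv2.imwrite('pics/w4c.png',cv2.resize(w[80:300,200:370],None,fx=3.5/1.3,fy=3.5/1.3,interpolation=cv2.INTER_CUBIC))
E
```

```text
f4 [ 336.6 -283.9  124. ]
f3 [ 399.1 -302.1  112. ]
4.43 [ 402.7 -306.9  270.1] [179.4  -0.3 164.4] [0.3 0.5 0. ] 47.2 [ -39.   10.   92.    0.   78. -113.]
```

View pics/w4c.png

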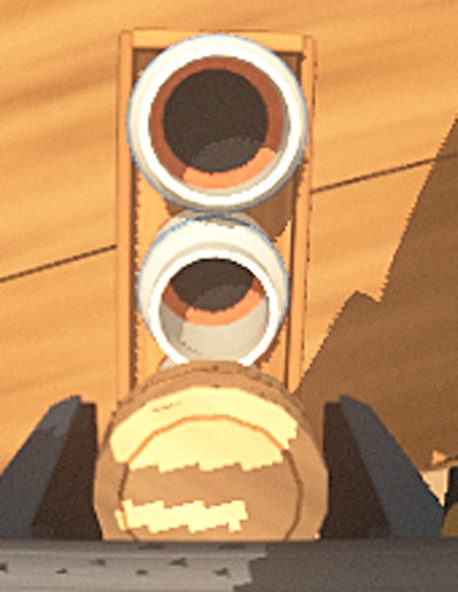

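```bash
python3 - <<'E'
from h import *
for k,p,z in [('f4',(280.6,124.6),124),('f3',(279.5,194.5),112)]: print(k,loc('wrist',p,z).round(1))
st(); print(go(405.5,-305)/500)
E
```

```text
f4 [ 336.1 -284.2  124. ]
f3 [ 405.7 -304.5  112. ]
4.43 [ 402.7 -306.9  270.1] [179.4  -0.3 164.4] [0.3 0.5 0. ] 47.2 [ -39.   10.   92.    0.   78. -113.]
[-4.39070438e-03  5.20961716e-03  3.29120296e-05]
```

>>> arm_command(targets=[[0.7, -0.0045, 0.005, 0, 0], [0.7, -0.0045, 0.005, 0.08, 0], [0.7, -0.0045, 0.005, 0.16, 0], [0.7, -0.0045, 0.005, 0.22, 0], [0.7, -0.0045, 0.005, 0.22, 0], [0.7, -0.0045, 0.005, 0.22, 0]])

```text
time_s: 4.93
ee_pos: [405.2, -302.0, 159.5]
ee_rot: [179.3, -0.4, 164.5]
force: [-0.6, -0.4, 0.5]
gripper_width: 47.4
```

```bash
python3 wv.py pics/w5.png;python3 - <<'E'
from h import *
print(go(405.5,-305)/500)
E
```

```text
4.93 [ 405.2 -302.   159.5] [179.3  -0.4 164.5] [-0.6 -0.4  0.5] 47.4 [ -38.   15.  103.    1.   63. -113.]
[ 6.99028252e-04 -3.80508596e-03 -3.49716952e-05]
```

View pics/w5.png

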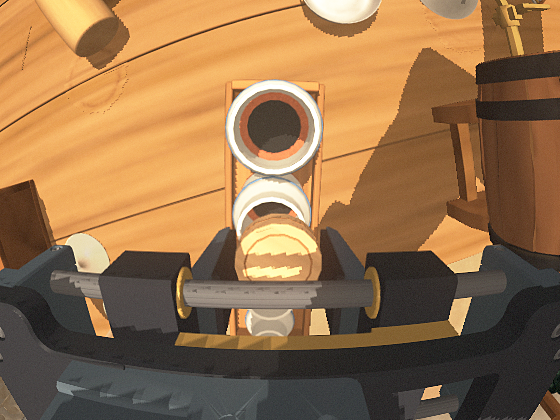

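Aligned to within 2–3 mm. The f3 mouth is slightly to the left, at (272,200) against the bung at (278,252), so I'll correct that and lower.

>>> arm_command(targets=[[0.7, 0, -0.0045, 0, 0], [0.7, 0, -0.0045, 0.03, 0], [0.7, 0, -0.0045, 0.055, 0], [0.7, 0, -0.0045, 0.07, 0], [0.7, 0, -0.0045, 0.07, 0], [0.7, 0, -0.0045, 0.07, 0]])

```text
time_s: 5.48
ee_pos: [406.4, -305.5, 127.4]
ee_rot: [179.5, -0.1, 164.5]
force: [0.4, -0.2, 0.2]
gripper_width: 47.2
```

```bash
python3 wv.py pics/w6.png;python3 - <<'E'
from h import *
print(go(405.5,-305)/500)
E
```

```text
5.48 [ 406.4 -305.5  127.4] [ 1.795e+02 -1.000e-01  1.645e+02] [ 0.4 -0.2  0.2] 47.2 [ -39.   17.  105.    1.   58. -113.]
[2.25426034e-03 7.37367159e-04 8.85746331e-06]
```

View pics/w6.png

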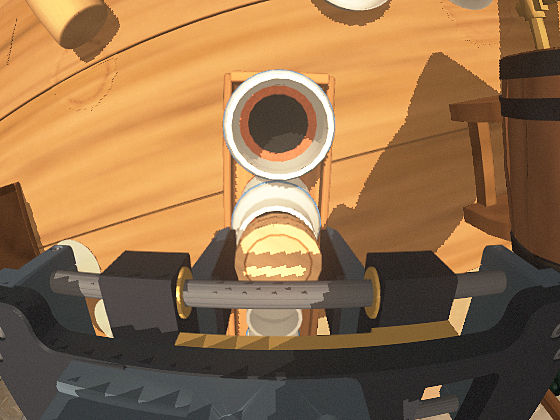

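Inside the mouth with no contact force. Lowering further in small steps.

>>> arm_command(targets=[[0.7, 0.002, 0, 0.008, 0], [0.7, 0.002, 0, 0.014, 0], [0.7, 0.002, 0, 0.014, 0], [0.7, 0.002, 0, 0.014, 0]])

```text
time_s: 5.87
ee_pos: [405.5, -305.3, 120.5]
ee_rot: [179.5, -0.1, 164.5]
force: [-0.9, 0.3, -0.2]
gripper_width: 47.2
```

```bash
python3 -c "
from h import *
st();print(go(405.5,-305)/500)"
```

```text
5.87 [ 405.5 -305.3  120.5] [ 1.795e+02 -1.000e-01  1.645e+02] [-0.9  0.3 -0.2] 47.2 [ -39.   17.  106.    1.   57. -113.]
[1.46329070e-04 5.84931087e-04 5.38015029e-06]
```

Down 2–3 mm more, then release and look.

>>> arm_command(targets=[[0.7, 0, 0, 0.005, 0], [0.7, 0, 0, 0.005, 0], [0.2, 0, 0, 0.005, 0], [0.2, 0, 0, 0.005, 0], [0.2, 0, 0, 0.005, 0], [0.2, 0, 0, 0.005, 0]])

```text
time_s: 6.37
ee_pos: [405.4, -305.2, 117.9]
ee_rot: [179.5, -0.1, 164.5]
force: [-0.2, 0.1, 0.1]
gripper_width: 71.0
```

>>> arm_command(targets=[[0.2, 0, 0, -0.05, 0], [0.2, 0, 0, -0.12, 0], [0.2, 0, 0, -0.2, 0], [0.2, 0, 0, -0.28, 0], [0.2, 0, 0, -0.32, 0], [0.2, 0, 0, -0.32, 0]])

```text
time_s: 6.87
ee_pos: [407.2, -308.3, 283.4]
ee_rot: [179.7, 0.5, 164.5]
force: [1.2, -0.1, 0.0]
gripper_width: 73.2
```

```bash
python3 wv.py pics/w7.png;python3 - <<'E'
from h import *
s=env.grab_frame('side')[:,:,::-1];cv2.imwrite('pics/s7.png',cv2.resize(s[130:210,225:345],None,fx=6,fy=6,interpolation=cv2.INTER_CUBIC))
E
```

```text
6.87 [ 407.2 -308.3  283.4] [179.7   0.5 164.5] [ 1.2 -0.1  0. ] 73.2 [ -39.   10.   91.    0.   79. -113.]
```

View pics/w7.png

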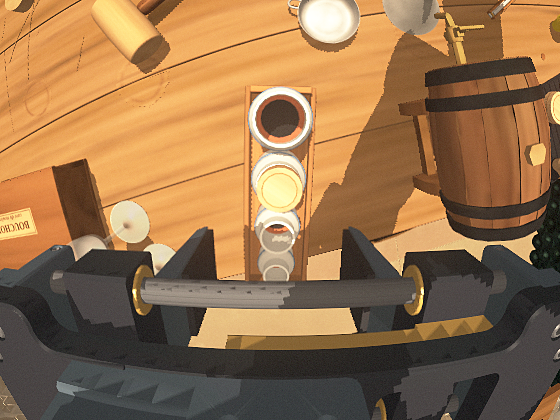

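View pics/s7.png

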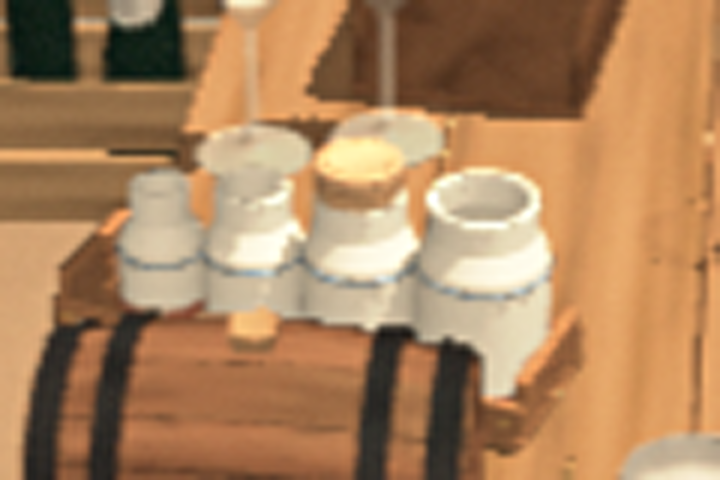

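b3 sits flush on f3: in the side crop its head is at (360,173) with no gap. Next is b4.

```bash
python3 -c "
from h import *
st();print(go(406.5,182)/500)"
```

```text
6.97 [ 405.2 -306.6  278.2] [179.5  -0.  164.5] [-0.2 -0.1 -0.2] 73.3 [ -39.   10.   91.    0.   79. -113.]
[0.25867986 0.94240402 0.00828169]
```

>>> arm_command(targets=[[0.15, 0.26, 0.942, 0, 0], [0.15, 0.26, 0.942, 0, 0], [0.15, 0.26, 0.942, 0, 0], [0.15, 0.26, 0.942, 0, 0], [0.15, 0.26, 0.942, 0, 0], [0.15, 0.26, 0.942, 0, 0], [0.15, 0.26, 0.942, 0, 0], [0.15, 0.26, 0.942, 0, 0]])

```text
time_s: 7.63
ee_pos: [403.9, 28.5, 278.9]
ee_rot: [179.6, -0.2, 164.5]
force: [0.7, -0.1, 0.3]
gripper_width: 77.5
```

```bash
python3 -c "
from h import *
st();print(go(406.5,182)/500)"
```

```text
7.63 [403.9  28.5 278.9] [179.6  -0.2 164.5] [ 0.7 -0.1  0.3] 77.5 [  2.   0. 102.   0.  77. -73.]
[0.07722378 0.29723387 0.00253209]
```

>>> arm_command(targets=[[0.15, 0.077, 0.297, 0, 0], [0.15, 0.077, 0.297, 0, 0], [0.15, 0.077, 0.297, 0, 0], [0.15, 0.077, 0.297, 0, 0], [0.15, 0.077, 0.297, 0.1, 0], [0.15, 0.077, 0.297, 0.2, 0], [0.15, 0.077, 0.297, 0.34, 0], [0.15, 0.077, 0.297, 0.34, 0]])

```text
time_s: 8.3
ee_pos: [404.2, 182.9, 110.2]
ee_rot: [179.7, -0.4, 164.5]
force: [0.3, 0.6, -0.7]
gripper_width: 77.7
```

>>> arm_command(targets=[[0.15, 0, 0, 0.04, 0], [0.15, 0, 0, 0.04, 0], [0.15, 0, 0, 0.04, 0]])

```text
time_s: 8.55
ee_pos: [402.3, 182.3, 88.4]
ee_rot: [179.9, -0.6, 164.5]
force: [0.3, -0.2, 1.1]
gripper_width: 77.4
```

```bash
python3 wv.py pics/w8.png;python3 -c "
from h import *
st();print(go(406.5,182)/500)"
```

```text
8.55 [402.3 182.3  88.4] [179.9  -0.6 164.5] [ 0.3 -0.2  1.1] 77.4 [ 23.  14. 117.   1.  50. -52.]
8.6 [404.  183.   90.1] [179.7  -0.4 164.5] [0.9 0.1 0.3] 77.7 [ 23.  14. 116.   1.  50. -52.]
[-5.27872499e-03 -6.13694443e-04 -4.26049896e-05]
```

View pics/w8.png

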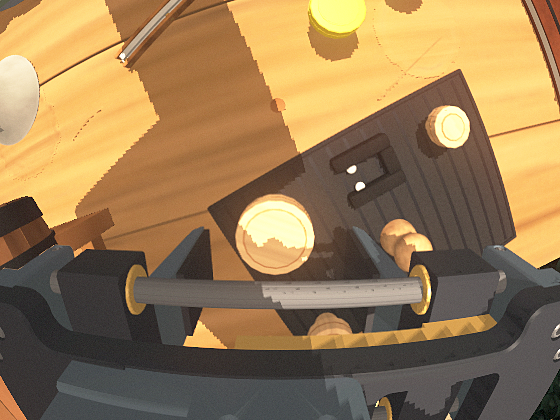

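b4's head is centred at about (275,236) between the fingers. The cork at (405,245) is outside the right finger.

```bash
python3 -c "
from h import *
print(loc('wrist',(275,236),48).round(1));print(go(406.5,180.5)/500)"
```

```text
[407.7 179.9  48. ]
[-6.07879218e-03 -3.50497211e-03 -6.27529616e-05]
```

>>> arm_command(targets=[[0.15, -0.006, -0.004, 0, 0], [0.15, -0.006, -0.004, 0.07, 0], [0.15, -0.006, -0.004, 0.12, 0], [0.15, -0.006, -0.004, 0.12, 0], [0.15, -0.006, -0.004, 0.12, 0]])

```text
time_s: 9.02
ee_pos: [406.6, 180.7, 30.9]
ee_rot: [179.7, -0.4, 164.5]
force: [0.1, 0.6, -0.3]
gripper_width: 77.8
```

>>> arm_command(targets=[[0.7, 0, 0, 0, 0], [0.7, 0, 0, 0, 0], [0.7, 0, 0, 0, 0], [0.7, 0, 0, 0, 0], [0.7, 0, 0, 0, 0], [0.7, 0, 0, 0, 0]])

```text
time_s: 9.52
ee_pos: [407.5, 181.0, 32.1]
ee_rot: [179.6, -0.3, 164.5]
force: [-0.7, -1.4, 7.4]
gripper_width: 55.8
```

>>> arm_command(targets=[[0.7, 0, 0, -0.05, 0], [0.7, 0, 0, -0.12, 0], [0.7, 0, 0, -0.2, 0], [0.7, 0, 0, -0.28, 0], [0.7, 0, 0, -0.36, 0], [0.7, 0, 0, -0.44, 0], [0.7, 0, 0, -0.49, 0], [0.7, 0, 0, -0.49, 0]])

```text
time_s: 10.18
ee_pos: [410.9, 180.2, 283.4]
ee_rot: [179.2, 0.3, 164.5]
force: [0.4, 0.8, -0.9]
gripper_width: 55.9
```

```bash
python3 wv.py pics/w9.png;python3 -c "
from h import *
st();print(go(336.3,-284.6)/500)"
```

```text
10.18 [410.9 180.2 283.4] [179.2   0.3 164.5] [ 0.4  0.8 -0.9] 55.9 [ 22.   4.  98.   0.  77. -53.]
10.23 [409.5 179.6 280.2] [179.4   0.  164.5] [-0.7  0.1 -1.6] 55.6 [ 22.   4.  98.   0.  77. -53.]
[-0.10652411 -0.93381579 -0.01019629]
```

View pics/w9.png

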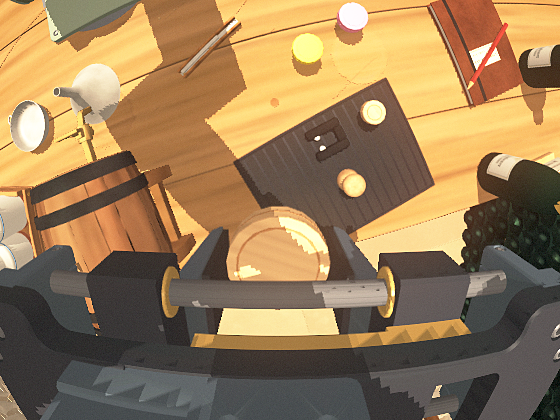

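b4 is lifted level at (278,255). Moving to f4.

>>> arm_command(targets=[[0.7, -0.1065, -0.934, 0, 0], [0.7, -0.1065, -0.934, 0, 0], [0.7, -0.1065, -0.934, 0, 0], [0.7, -0.1065, -0.934, 0, 0], [0.7, -0.1065, -0.934, 0, 0], [0.7, -0.1065, -0.934, 0, 0], [0.7, -0.1065, -0.934, 0, 0], [0.7, -0.1065, -0.934, 0, 0]])

```text
time_s: 10.9
ee_pos: [355.3, -151.6, 274.1]
ee_rot: [179.3, -0.1, 164.5]
force: [1.2, 0.4, 0.2]
gripper_width: 55.7
```

```bash
python3 -c "
from h import *
st();print(go(336.3,-284.6)/500)"
```

```text
10.9 [ 355.3 -151.6  274.1] [ 1.793e+02 -1.000e-01  1.645e+02] [1.2 0.4 0.2] 55.7 [ -25.   -1.  105.    1.   77. -100.]
[-0.03430449 -0.26655069 -0.00317224]
```

>>> arm_command(targets=[[0.7, -0.034, -0.267, 0, 0], [0.7, -0.034, -0.267, 0, 0], [0.7, -0.034, -0.267, 0, 0], [0.7, -0.034, -0.267, 0, 0], [0.7, -0.034, -0.267, 0.07, 0], [0.7, -0.034, -0.267, 0.14, 0], [0.7, -0.034, -0.267, 0.2, 0], [0.7, -0.034, -0.267, 0.2, 0]])

```text
time_s: 11.57
ee_pos: [332.0, -279.5, 166.2]
ee_rot: [178.9, -0.9, 164.5]
force: [-1.1, 0.6, -2.0]
gripper_width: 55.9
```

>>> arm_command(targets=[[0.7, 0, 0, 0, 0], [0.7, 0, 0, 0, 0]])

```text
time_s: 11.73
ee_pos: [331.6, -278.8, 166.0]
ee_rot: [178.9, -1.0, 164.5]
force: [0.5, 1.0, -0.1]
gripper_width: 55.7
```

```bash
python3 wv.py pics/w10.png;python3 -c "
from h import *
st();print(go(336.3,-284.6)/500)"
```

```text
11.73 [ 331.6 -278.8  166. ] [178.9  -1.  164.5] [ 0.5  1.  -0.1] 55.7 [ -42.    9.  110.    1.   62. -117.]
11.78 [ 332.4 -279.5  166.9] [178.9  -0.9 164.6] [ 0.8 -0.   0.4] 55.3 [ -42.    9.  110.    1.   62. -117.]
[-0.010265   -0.00779138 -0.00030184]
```

View pics/w10.png

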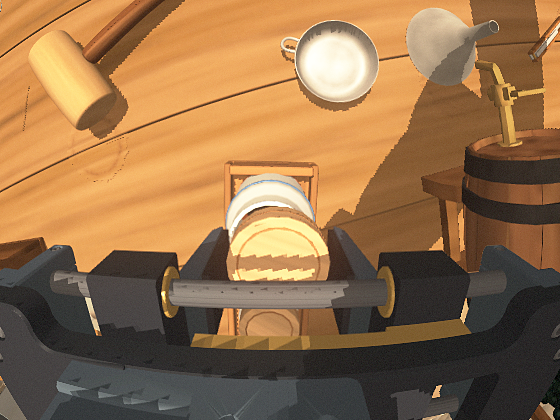

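The f4 mouth shows about 7 px left of the bung, which agrees with the computed shift of (-0.010, -0.008). Correcting, then lowering.

>>> arm_command(targets=[[0.7, -0.01, -0.008, 0, 0], [0.7, -0.01, -0.008, 0, 0], [0.7, -0.01, -0.008, 0.03, 0], [0.7, -0.01, -0.008, 0.05, 0], [0.7, -0.01, -0.008, 0.05, 0], [0.7, -0.01, -0.008, 0.05, 0]])

```text
time_s: 12.28
ee_pos: [336.3, -284.4, 142.4]
ee_rot: [179.0, -0.8, 164.6]
force: [0.2, -0.5, 0.6]
gripper_width: 55.6
```

```bash
python3 wv.py pics/w11.png;python3 -c "
from h import *
st();print(go(336.3,-284.6)/500)"
```

```text
12.28 [ 336.3 -284.4  142.4] [179.   -0.8 164.6] [ 0.2 -0.5  0.6] 55.6 [ -42.   11.  112.    1.   59. -117.]
12.33 [ 336.5 -284.7  142.7] [179.   -0.8 164.6] [ 0.8 -0.8 -0.5] 55.9 [ -42.   11.  112.    1.   59. -117.]
[4.55399053e-04 1.88942934e-05 6.56294268e-06]
```

View pics/w11.png

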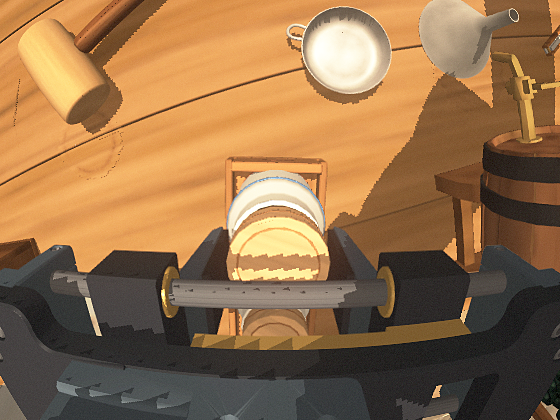

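Aligned. Down another 12 mm (underside about 6 mm below the TCP).

>>> arm_command(targets=[[0.7, 0, 0, 0.012, 0], [0.7, 0, 0, 0.024, 0], [0.7, 0, 0, 0.024, 0], [0.7, 0, 0, 0.024, 0]])

```text
time_s: 12.67
ee_pos: [336.4, -284.4, 130.5]
ee_rot: [179.0, -0.8, 164.6]
force: [-0.3, -0.1, -0.3]
gripper_width: 55.4
```

```bash
python3 -c "
from h import *
st();print(go(336.3,-284.6)/500)"
```

```text
12.67 [ 336.4 -284.4  130.5] [179.   -0.8 164.6] [-0.3 -0.1 -0.3] 55.4 [ -42.   11.  113.    1.   57. -117.]
[ 8.28216085e-05 -3.90088907e-04 -5.82656578e-06]
```

>>> arm_command(targets=[[0.7, 0, 0, 0.002, 0], [0.15, 0, 0, 0.002, 0], [0.15, 0, 0, 0.002, 0], [0.15, 0, 0, 0.002, 0], [0.15, 0, 0, 0.002, 0]])

```text
time_s: 13.08
ee_pos: [336.4, -284.4, 129.6]
ee_rot: [179.0, -0.8, 164.5]
force: [-0.6, 0.4, -0.1]
gripper_width: 76.6
```

>>> arm_command(targets=[[0.15, 0, 0, -0.05, 0], [0.15, 0, 0, -0.12, 0], [0.15, 0, 0, -0.2, 0], [0.15, 0, 0, -0.28, 0], [0.15, 0, 0, -0.3, 0], [0.15, 0, 0, -0.3, 0]])

```text
time_s: 13.58
ee_pos: [339.1, -288.9, 283.0]
ee_rot: [179.2, -0.4, 164.5]
force: [0.8, -0.4, 0.1]
gripper_width: 78.0
```

```bash
python3 wv.py pics/w12.png;python3 - <<'E'
from h import *
s=env.grab_frame('side')[:,:,::-1];cv2.imwrite('pics/s12.png',cv2.resize(s[130:210,225:345],None,fx=6,fy=6,interpolation=cv2.INTER_CUBIC))
st();print(go(362.8,325)/500)
E
```

```text
13.58 [ 339.1 -288.9  283. ] [179.2  -0.4 164.5] [ 0.8 -0.4  0.1] 78.0 [ -42.    5.   98.    1.   79. -117.]
13.68 [ 337.3 -287.2  278.7] [178.9  -0.8 164.5] [-0.2  0.7 -0.4] 77.7 [ -42.    5.   98.    1.   79. -117.]
[0.27695665 1.19337986 0.02607491]
```

View pics/s12.png

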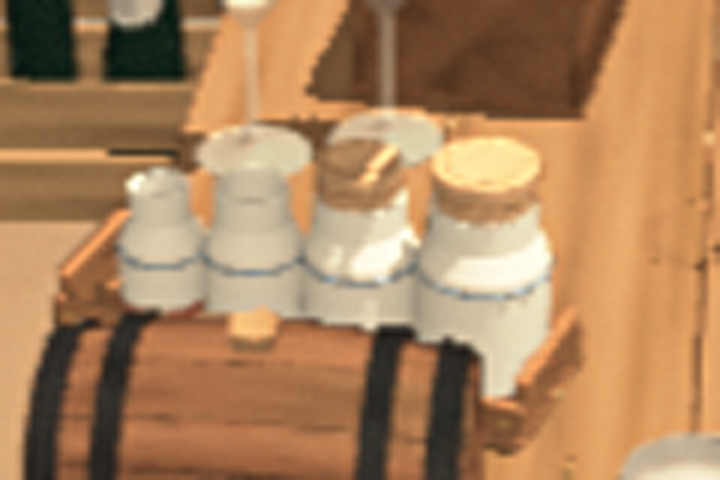

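b4 is flush on f4 (side crop, head at about (486,180)). Next is b2.

```bash
python3 -c "
from h import *
print(go(515.5,197.5)/500)"
```

```text
[-0.08530653  1.029096    0.01768671]
```

>>> arm_command(targets=[[0.25, -0.085, 1, 0, 0], [0.25, -0.085, 1, 0, 0], [0.25, -0.085, 1, 0, 0], [0.25, -0.085, 1, 0, 0], [0.25, -0.085, 1, 0, 0], [0.25, -0.085, 1, 0, 0], [0.25, -0.085, 1, 0, 0], [0.25, -0.085, 1, 0, 0]])

```text
time_s: 14.35
ee_pos: [452.0, 27.2, 282.2]
ee_rot: [179.0, -1.1, 164.6]
force: [0.7, -0.5, 0.1]
gripper_width: 68.8
```

```bash
python3 -c "
from h import *
st();print(go(515.5,197.5)/500)"
```

```text
14.35 [452.   27.2 282.2] [179.   -1.1 164.6] [ 0.7 -0.5  0.1] 68.8 [  1.   5.  97.   1.  79. -74.]
[-0.03168755  0.36209515  0.00547637]
```

>>> arm_command(targets=[[0.25, -0.032, 0.362, 0, 0], [0.25, -0.032, 0.362, 0, 0], [0.25, -0.032, 0.362, 0, 0], [0.25, -0.032, 0.362, 0, 0], [0.25, -0.032, 0.362, 0.1, 0], [0.25, -0.032, 0.362, 0.2, 0], [0.25, -0.032, 0.362, 0.34, 0], [0.25, -0.032, 0.362, 0.34, 0]])

```text
time_s: 15.02
ee_pos: [511.1, 200.8, 116.4]
ee_rot: [179.2, -1.3, 164.6]
force: [1.1, -0.4, -0.5]
gripper_width: 68.2
```

>>> arm_command(targets=[[0.25, 0, 0, 0.04, 0], [0.25, 0, 0, 0.04, 0], [0.25, 0, 0, 0.04, 0]])

```text
time_s: 15.27
ee_pos: [508.8, 200.6, 93.9]
ee_rot: [179.4, -1.6, 164.6]
force: [0.4, -0.1, -0.1]
gripper_width: 68.2
```

```bash
python3 wv.py pics/w13.png;python3 -c "
from h import *
st();print(go(515.5,197.5)/500)"
```

```text
15.27 [508.8 200.6  93.9] [179.4  -1.6 164.6] [ 0.4 -0.1 -0.1] 68.2 [ 19.  22. 103.   2.  56. -56.]
15.32 [510.6 201.1  96.1] [179.2  -1.4 164.6] [ 0.2  0.7 -0.2] 68.5 [ 19.  22. 102.   2.  56. -56.]
[-0.01133095 -0.0043595  -0.00033254]
```

View pics/w13.png

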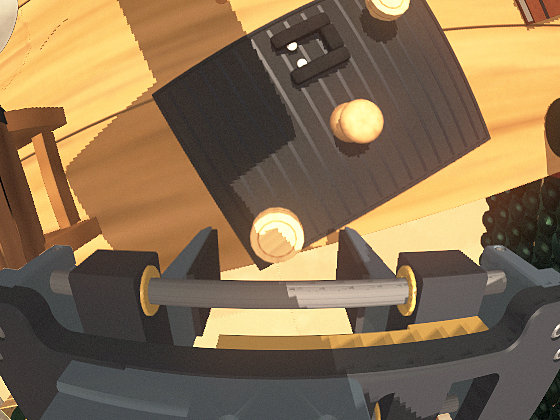

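b2's head is at about (277,235) between the fingers.

```bash
python3 -c "
from h import *
print(loc('wrist',(277,235.5),44).round(1));print(go(515.7,197.8)/500)"
```

```text
[517.1 199.2  44. ]
[-0.01155747 -0.0036749  -0.00032882]
```

```bash
cat >> h.py <<'E'
def go3(x,y,z):
    s=env.state();Rt=Ro.from_euler('xyz',s['ee_rot'],degrees=True).as_matrix()
    return (Rt.T@(np.array([x,y,z])-s['ee_pos'])/500).round(4)
E
python3 -c "
from h import *
st();print(go3(516,198.2,30))"
```

```text
15.32 [510.6 201.1  96.1] [179.2  -1.4 164.6] [ 0.2  0.7 -0.2] 68.5 [ 19.  22. 102.   2.  56. -56.]
[-0.0151 -0.0045  0.1318]
```

>>> arm_command(targets=[[0.25, -0.015, -0.0045, 0, 0], [0.25, -0.015, -0.0045, 0.07, 0], [0.25, -0.015, -0.0045, 0.131, 0], [0.25, -0.015, -0.0045, 0.131, 0], [0.25, -0.015, -0.0045, 0.131, 0]])

```text
time_s: 15.73
ee_pos: [516.5, 198.0, 31.1]
ee_rot: [179.2, -1.4, 164.6]
force: [0.1, -0.9, 1.1]
gripper_width: 68.3
```

>>> arm_command(targets=[[0.8, 0, 0, 0, 0], [0.8, 0, 0, 0, 0], [0.8, 0, 0, 0, 0], [0.8, 0, 0, 0, 0], [0.8, 0, 0, 0, 0], [0.8, 0, 0, 0, 0]])

```text
time_s: 16.23
ee_pos: [517.2, 198.2, 32.1]
ee_rot: [179.2, -1.3, 164.6]
force: [-0.8, 0.0, 5.1]
gripper_width: 39.4
```

>>> arm_command(targets=[[0.8, 0, 0, -0.05, 0], [0.8, 0, 0, -0.12, 0], [0.8, 0, 0, -0.2, 0], [0.8, 0, 0, -0.28, 0], [0.8, 0, 0, -0.36, 0], [0.8, 0, 0, -0.44, 0], [0.8, 0, 0, -0.49, 0], [0.8, 0, 0, -0.49, 0]])

```text
time_s: 16.9
ee_pos: [524.1, 194.1, 283.6]
ee_rot: [178.8, -0.7, 164.6]
force: [1.7, 0.0, 0.3]
gripper_width: 39.6
```

```bash
python3 wv.py pics/w14.png;python3 -c "
from h import *
st();print(go3(467.2,-324.5,275))"
```

```text
16.9 [524.1 194.1 283.6] [178.8  -0.7 164.6] [1.7 0.  0.3] 39.6 [ 18.  15.  85.   1.  80. -57.]
16.95 [522.8 193.7 280.3] [179.   -1.  164.6] [-0.9  0.5  0. ] 39.2 [ 18.  15.  85.   1.  80. -57.]
[-0.1678 -1.0288 -0.0111]
```

View pics/w14.png

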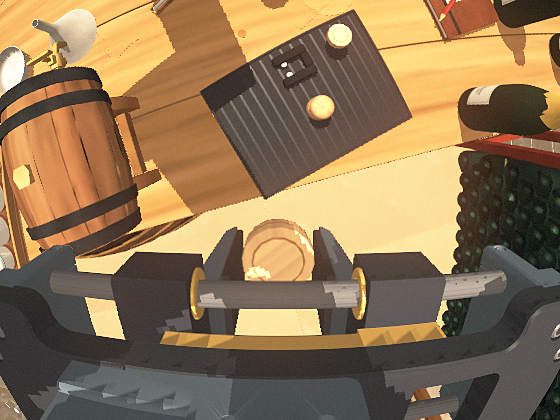

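b2 is held level at (278,252). Moving to f2.

>>> arm_command(targets=[[0.8, -0.163, -1, 0, 0], [0.8, -0.163, -1, 0, 0], [0.8, -0.163, -1, 0, 0], [0.8, -0.163, -1, 0, 0], [0.8, -0.163, -1, 0, 0], [0.8, -0.163, -1, 0, 0], [0.8, -0.163, -1, 0, 0], [0.8, -0.163, -1, 0, 0]])

```text
time_s: 17.62
ee_pos: [485.1, -139.7, 270.4]
ee_rot: [178.9, -1.2, 164.6]
force: [-0.1, 0.8, 0.0]
gripper_width: 39.1
```

```bash
python3 -c "
from h import *
st();print(go3(467.2,-324.5,275))"
```

```text
17.62 [ 485.1 -139.7  270.4] [178.9  -1.2 164.6] [-0.1  0.8  0. ] 39.1 [-18.  11.  92.   1.  79. -93.]
[-0.0632 -0.3656 -0.0172]
```

>>> arm_command(targets=[[0.8, -0.063, -0.366, -0.015, 0], [0.8, -0.063, -0.366, -0.015, 0], [0.8, -0.063, -0.366, -0.015, 0], [0.8, -0.063, -0.366, -0.015, 0], [0.8, -0.063, -0.366, 0, 0], [0.8, -0.063, -0.366, 0.1, 0], [0.8, -0.063, -0.366, 0.2, 0], [0.8, -0.063, -0.366, 0.2, 0]])

```text
time_s: 18.28
ee_pos: [461.4, -320.0, 159.3]
ee_rot: [178.7, -1.8, 164.6]
force: [-1.1, 1.6, -0.3]
gripper_width: 39.3
```

>>> arm_command(targets=[[0.8, 0, 0, 0, 0], [0.8, 0, 0, 0, 0]])

```text
time_s: 18.45
ee_pos: [459.5, -318.7, 156.3]
ee_rot: [178.5, -2.2, 164.6]
force: [-0.1, 0.3, 0.3]
gripper_width: 39.3
```

```bash
python3 wv.py pics/w15.png;python3 -c "
from h import *
st();print(go3(467.2,-324.5,140))"
```

```text
18.45 [ 459.5 -318.7  156.3] [178.5  -2.2 164.6] [-0.1  0.3  0.3] 39.3 [ -36.   21.   95.    1.   67. -111.]
18.5 [ 461.  -319.6  158.4] [178.6  -2.  164.6] [-0.4  0.5 -0.1] 39.5 [ -36.   21.   95.    1.   67. -111.]
[-0.0159 -0.0069  0.0361]
```

View pics/w15.png

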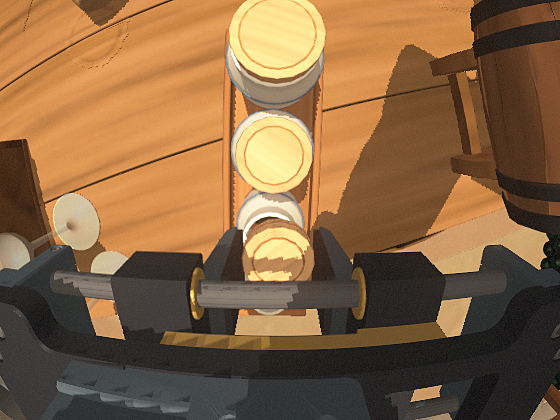

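Both bungs b4 (277,35) and b3 (272,152) sit centred. The f2 mouth is at (270,215). Correcting, then lowering.

>>> arm_command(targets=[[0.8, -0.016, -0.007, 0, 0], [0.8, -0.016, -0.007, 0, 0], [0.8, -0.016, -0.007, 0.02, 0], [0.8, -0.016, -0.007, 0.05, 0], [0.8, -0.016, -0.007, 0.07, 0], [0.8, -0.016, -0.007, 0.07, 0], [0.8, -0.016, -0.007, 0.07, 0]])

```text
time_s: 19.08
ee_pos: [466.6, -323.7, 122.7]
ee_rot: [178.6, -2.0, 164.6]
force: [0.2, -0.5, 0.2]
gripper_width: 39.6
```

```bash
python3 wv.py pics/w16.png;python3 -c "
from h import *
st();print(go3(467.2,-324.5,106.5))"
```

```text
19.08 [ 466.6 -323.7  122.7] [178.6  -2.  164.6] [ 0.2 -0.5  0.2] 39.6 [ -36.   23.   96.    1.   63. -111.]
19.13 [ 467.  -324.1  123.3] [178.6  -1.9 164.6] [-0.3  0.4 -0.4] 39.3 [ -36.   23.   96.    1.   63. -111.]
[-0.0017 -0.0014  0.0336]
```

View pics/w16.png

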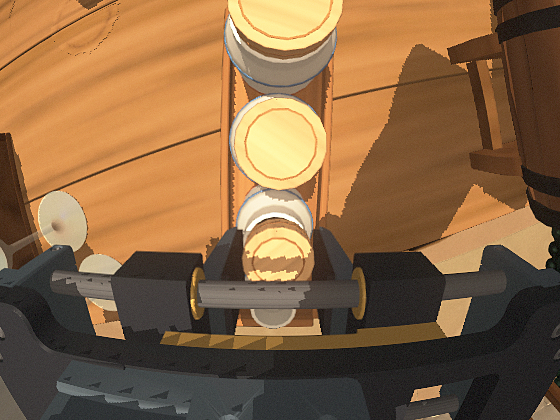

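>>> arm_command(targets=[[0.8, -0.0015, -0.001, 0.015, 0], [0.8, -0.0015, -0.001, 0.026, 0], [0.8, -0.0015, -0.001, 0.031, 0], [0.8, -0.0015, -0.001, 0.031, 0], [0.8, -0.0015, -0.001, 0.031, 0]])

```text
time_s: 19.55
ee_pos: [467.2, -324.3, 107.7]
ee_rot: [178.6, -2.0, 164.6]
force: [0.0, -0.1, -0.7]
gripper_width: 39.3
```

```bash
python3 -c "
from h import *
st();print(go3(467.2,-324.5,106.5))"
```

```text
19.55 [ 467.2 -324.3  107.7] [178.6  -2.  164.6] [ 0.  -0.1 -0.7] 39.3 [ -36.   24.   98.    1.   61. -111.]
[-0.0003 -0.0005  0.0023]
```

>>> arm_command(targets=[[0.8, 0, 0, 0.002, 0], [0.25, 0, 0, 0.002, 0], [0.25, 0, 0, 0.002, 0], [0.25, 0, 0, 0.002, 0], [0.25, 0, 0, 0.002, 0]])

```text
time_s: 19.97
ee_pos: [467.1, -324.2, 106.7]
ee_rot: [178.6, -2.0, 164.6]
force: [-0.5, 0.9, -0.2]
gripper_width: 63.0
```

>>> arm_command(targets=[[0.25, 0, 0, -0.05, 0], [0.25, 0, 0, -0.12, 0], [0.25, 0, 0, -0.2, 0], [0.25, 0, 0, -0.28, 0], [0.25, 0, 0, -0.35, 0], [0.25, 0, 0, -0.35, 0]])

```text
time_s: 20.47
ee_pos: [474.5, -332.0, 289.9]
ee_rot: [178.9, -1.1, 164.6]
force: [0.2, -0.9, 0.7]
gripper_width: 67.9
```

```bash
python3 wv.py pics/w17.png;python3 - <<'E'
from h import *
s=env.grab_frame('side')[:,:,::-1];cv2.imwrite('pics/s17.png',cv2.resize(s[130:210,225:345],None,fx=6,fy=6,interpolation=cv2.INTER_CUBIC))
st();print(go3(363,326,280))
E
```

```text
20.47 [ 474.5 -332.   289.9] [178.9  -1.1 164.6] [ 0.2 -0.9  0.7] 67.9 [ -36.   17.   80.    1.   84. -111.]
20.57 [ 472.2 -330.2  283.3] [178.7  -1.7 164.6] [-0.6  0.8  0.1] 68.4 [ -36.   18.   81.    1.   84. -111.]
[0.5596 1.2061 0.0509]
```

View pics/s17.png

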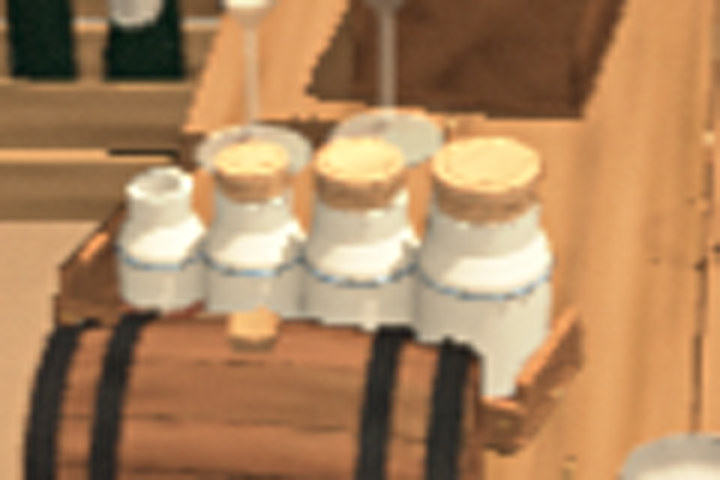

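View pics/w17.png

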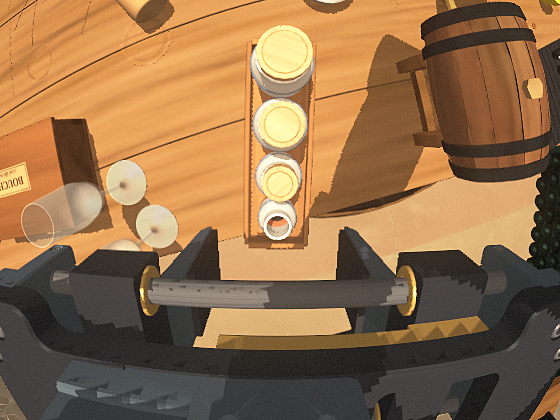

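b2 is flush and three are done. Before f1, I'll check the wine glasses near it for clearance.

```bash
python3 -c "
from h import *
for p in [(451,187),(459,213)]: print(loc('top',p,0).round(0))
for z in (150,180,210):
  for p in [(476,174),(492,172),(480,205),(497,200)]: print(z,p,loc('top',p,z).round(0))
print(loc('wrist',(278.5,220),88))
for p in [(126,182),(157,225)]: print(loc('wrist',p,0).round(0))
"
python3 - <<'E'
import cv2
w=cv2.imread('pics/top0.png');cv2.imwrite('pics/glass.png',cv2.resize(w[145:235,370:520],None,fx=5,fy=5,interpolation=cv2.INTER_CUBIC))
E
```

```text
[ 506. -534.    0.]
[ 424. -555.    0.]
150 (476, 174) [ 507. -542.  150.]
150 (492, 172) [ 514. -587.  150.]
150 (480, 205) [ 420. -548.  150.]
150 (497, 200) [ 435. -595.  150.]
180 (476, 174) [ 499. -528.  180.]
180 (492, 172) [ 505. -571.  180.]
180 (480, 205) [ 414. -534.  180.]
180 (497, 200) [ 429. -579.  180.]
210 (476, 174) [ 490. -514.  210.]
210 (492, 172) [ 496. -556.  210.]
210 (480, 205) [ 408. -519.  210.]
210 (497, 200) [ 422. -564.  210.]
[ 508.86913765 -335.20577771   88.        ]
[ 415. -547.    0.]
[ 492. -521.    0.]
```

View pics/glass.png

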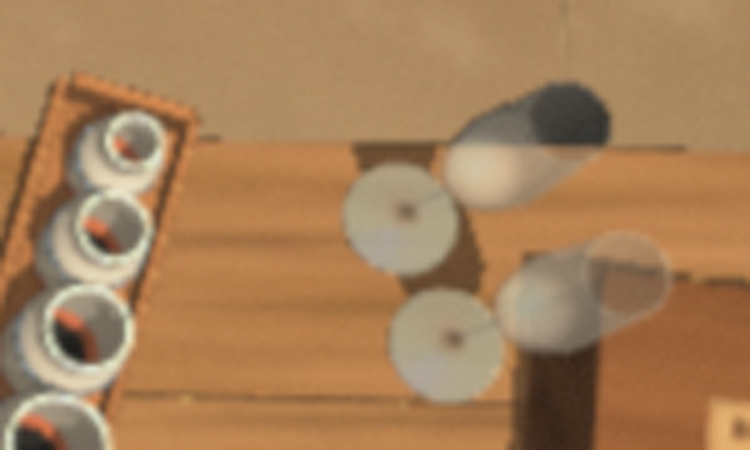

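The nearer glass has its edge at about y=-500, and the gripper body will reach only about y=-430, so f1 is clear. Fetching b1.

>>> arm_command(targets=[[0.3, 0.46, 1, 0.02, 0], [0.3, 0.46, 1, 0.02, 0], [0.3, 0.46, 1, 0.02, 0], [0.3, 0.46, 1, 0.02, 0], [0.3, 0.46, 1, 0.02, 0], [0.3, 0.46, 1, 0.02, 0], [0.3, 0.46, 1, 0.02, 0], [0.3, 0.46, 1, 0.02, 0]])

```text
time_s: 21.23
ee_pos: [416.6, 0.9, 285.9]
ee_rot: [178.7, -1.9, 164.5]
force: [1.3, 0.6, -0.5]
gripper_width: 64.0
```

```bash
python3 -c "
from h import *
st();print(go3(363,326,275))"
```

```text
21.23 [416.6   0.9 285.9] [178.7  -1.9 164.5] [ 1.3  0.6 -0.5] 64.0 [ -3.   2. 100.   2.  80. -78.]
[0.2759 0.5972 0.0444]
```

>>> arm_command(targets=[[0.3, 0.276, 0.597, 0.03, 0], [0.3, 0.276, 0.597, 0.03, 0], [0.3, 0.276, 0.597, 0.03, 0], [0.3, 0.276, 0.597, 0.03, 0], [0.3, 0.276, 0.597, 0.03, 0], [0.3, 0.276, 0.597, 0.1, 0], [0.3, 0.276, 0.597, 0.2, 0], [0.3, 0.276, 0.597, 0.25, 0]])

```text
time_s: 21.9
ee_pos: [365.3, 302.2, 210.8]
ee_rot: [178.6, -1.9, 164.6]
force: [1.2, 0.4, 0.1]
gripper_width: 63.6
```

```bash
python3 -c "
from h import *
st();print(go3(363,325.5,95))"
```

```text
21.9 [365.3 302.2 210.8] [178.6  -1.9 164.6] [1.2 0.4 0.1] 63.6 [ 37.   9. 102.   3.  68. -39.]
[0.0092 0.0382 0.2331]
```

>>> arm_command(targets=[[0.3, 0.009, 0.038, 0.06, 0], [0.3, 0.009, 0.038, 0.13, 0], [0.3, 0.009, 0.038, 0.2, 0], [0.3, 0.009, 0.038, 0.233, 0], [0.3, 0.009, 0.038, 0.233, 0], [0.3, 0.009, 0.038, 0.233, 0]])

```text
time_s: 22.4
ee_pos: [361.9, 324.5, 93.5]
ee_rot: [178.8, -2.0, 164.6]
force: [0.4, 0.1, 0.2]
gripper_width: 63.8
```

```bash
python3 wv.py pics/w18.png;python3 -c "
from h import *
st();print(go3(363,325.5,29.5))"
```

```text
22.4 [361.9 324.5  93.5] [178.8  -2.  164.6] [0.4 0.1 0.2] 63.8 [ 39.  17. 111.   3.  52. -38.]
22.45 [363.  325.3  95. ] [178.7  -1.9 164.6] [-0.8  0.3  0.1] 63.6 [ 39.  17. 111.   3.  52. -38.]
[-0.0042 -0.0026  0.1309]
```

View pics/w18.png

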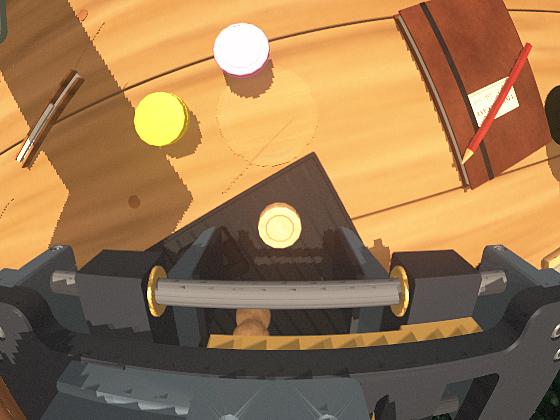

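```bash
python3 -c "
from h import *
print(loc('wrist',(280,226),42).round(1)); print(go3(362.5,326.5,29.5))"
```

```text
[363.1 328.   42. ]
[-0.0027 -0.001   0.1309]
```

b1's head is at (280,226), which agrees with the other views. Descending and gripping.

>>> arm_command(targets=[[0.3, -0.003, 0, 0.07, 0], [0.3, -0.003, 0, 0.13, 0], [0.3, -0.003, 0, 0.13, 0], [0.3, -0.003, 0, 0.13, 0]])

```text
time_s: 22.78
ee_pos: [362.9, 326.8, 30.5]
ee_rot: [178.7, -1.9, 164.6]
force: [0.3, -0.1, 0.6]
gripper_width: 63.7
```

>>> arm_command(targets=[[0.85, 0, 0, 0, 0], [0.85, 0, 0, 0, 0], [0.85, 0, 0, 0, 0], [0.85, 0, 0, 0, 0], [0.85, 0, 0, 0, 0], [0.85, 0, 0, 0, 0]])

```text
time_s: 23.28
ee_pos: [363.3, 327.1, 31.2]
ee_rot: [178.6, -1.9, 164.6]
force: [-1.0, -0.7, 3.6]
gripper_width: 31.2
```

>>> arm_command(targets=[[0.85, 0, 0, -0.05, 0], [0.85, 0, 0, -0.12, 0], [0.85, 0, 0, -0.2, 0], [0.85, 0, 0, -0.28, 0], [0.85, 0, 0, -0.36, 0], [0.85, 0, 0, -0.44, 0], [0.85, 0, 0, -0.49, 0], [0.85, 0, 0, -0.49, 0]])

```text
time_s: 23.95
ee_pos: [371.8, 320.9, 282.2]
ee_rot: [178.1, -1.5, 164.6]
force: [0.7, 0.4, -0.4]
gripper_width: 31.0
```

```bash
python3 wv.py pics/w19.png;python3 -c "
from h import *
st();print(go3(522.3,-341.5,275))"
```

```text
23.95 [371.8 320.9 282.2] [178.1  -1.5 164.6] [ 0.7  0.4 -0.4] 31.0 [ 38.   8.  94.   2.  78. -37.]
24.0 [370.6 320.1 278.9] [178.3  -1.7 164.6] [ 0.5  0.  -0.5] 30.9 [ 38.   8.  94.   2.  78. -37.]
[-0.6435 -1.1944 -0.0459]
```

View pics/w19.png

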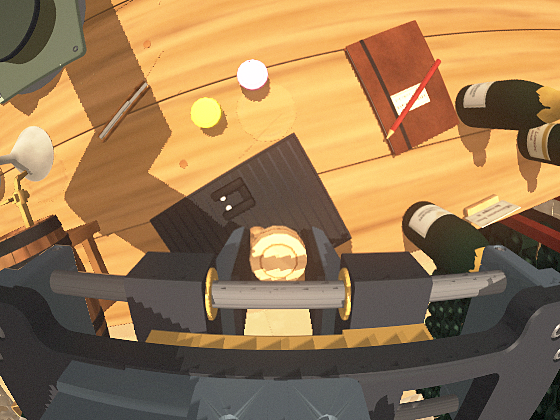

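b1 is held level at (278,257). Carrying it to f1.

>>> arm_command(targets=[[0.85, -0.54, -1, -0.035, 0], [0.85, -0.54, -1, -0.035, 0], [0.85, -0.54, -1, -0.035, 0], [0.85, -0.54, -1, -0.035, 0], [0.85, -0.54, -1, -0.035, 0], [0.85, -0.54, -1, -0.035, 0], [0.85, -0.54, -1, -0.035, 0], [0.85, -0.54, -1, -0.035, 0]])

```text
time_s: 24.67
ee_pos: [443.9, -7.3, 272.9]
ee_rot: [178.3, -1.8, 164.6]
force: [1.1, -0.2, -0.4]
gripper_width: 31.1
```

```bash
python3 -c "
from h import *
st();print(go3(522.3,-341.5,275))"
```

```text
24.67 [443.9  -7.3 272.9] [178.3  -1.8 164.6] [ 1.1 -0.2 -0.4] 31.1 [ -4.   5.  98.   2.  78. -79.]
[-0.3282 -0.6022 -0.0321]
```

>>> arm_command(targets=[[0.85, -0.328, -0.602, -0.032, 0], [0.85, -0.328, -0.602, -0.032, 0], [0.85, -0.328, -0.602, -0.032, 0], [0.85, -0.328, -0.602, -0.032, 0], [0.85, -0.328, -0.602, -0.032, 0], [0.85, -0.328, -0.602, -0.032, 0], [0.85, -0.328, -0.602, -0.032, 0], [0.85, -0.328, -0.602, -0.032, 0]])

```text
time_s: 25.33
ee_pos: [518.9, -331.8, 272.5]
ee_rot: [178.3, -2.1, 164.6]
force: [1.2, 0.8, -1.1]
gripper_width: 30.9
```

```bash
python3 -c "
from h import *
st();print(go3(522.3,-341.5,150))"
```

```text
25.33 [ 518.9 -331.8  272.5] [178.3  -2.1 164.6] [ 1.2  0.8 -1.1] 30.9 [ -34.   22.   76.    1.   85. -109.]
[-0.0206 -0.0243  0.2438]
```

>>> arm_command(targets=[[0.85, -0.02, -0.024, 0, 0], [0.85, -0.02, -0.024, 0.06, 0], [0.85, -0.02, -0.024, 0.12, 0], [0.85, -0.02, -0.024, 0.18, 0], [0.85, -0.02, -0.024, 0.24, 0], [0.85, -0.02, -0.024, 0.24, 0], [0.85, -0.02, -0.024, 0.24, 0]])

```text
time_s: 25.92
ee_pos: [520.6, -340.2, 149.2]
ee_rot: [178.1, -2.4, 164.6]
force: [0.0, -0.8, -0.2]
gripper_width: 31.3
```

```bash
python3 wv.py pics/w20.png;python3 -c "
from h import *
st();print(go3(522.3,-341.5,118))"
```

```text
25.92 [ 520.6 -340.2  149.2] [178.1  -2.4 164.6] [ 0.  -0.8 -0.2] 31.3 [ -35.   27.   86.    1.   70. -110.]
25.97 [ 522.1 -341.2  151.6] [178.2  -2.2 164.6] [-0.7  0.   0.4] 31.1 [ -35.   26.   86.    1.   70. -110.]
[-0.0031 -0.0025  0.067 ]
```

View pics/w20.png

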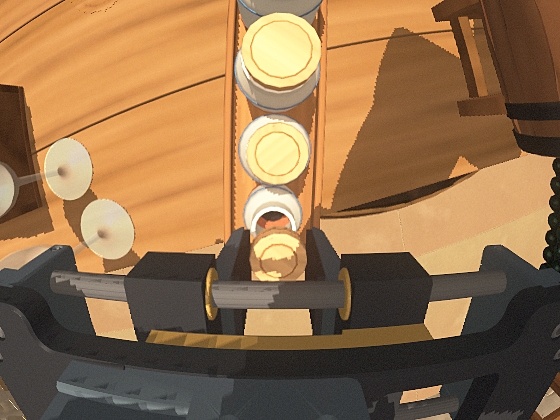

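The f1 mouth is at about (273,221), just ahead of b1 at (278,256).

```bash
python3 -c "
from h import *
w=cv2.imread('pics/w20.png');cv2.imwrite('pics/w20c.png',cv2.resize(w[175:295,210:340],None,fx=5,fy=5,interpolation=cv2.INTER_CUBIC))"
```

```text
(no output)
```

View pics/w20c.png

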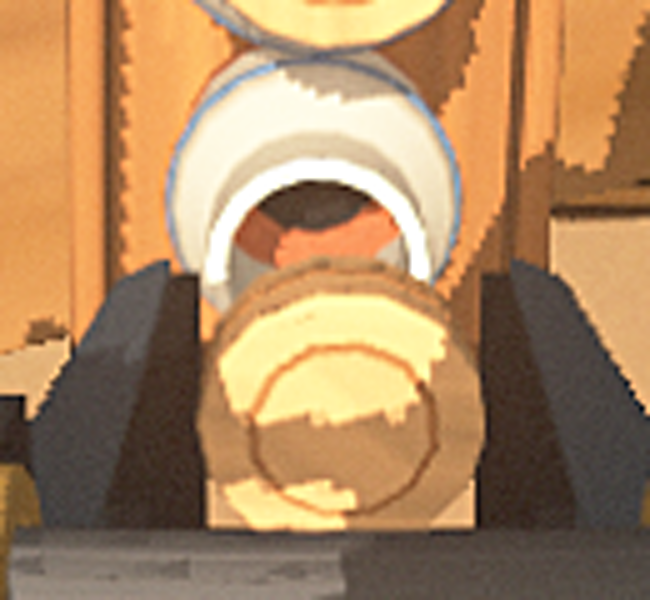

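```bash
python3 -c "
from h import *
st();print(loc('wrist',(273.4,228.8),88).round(1)); print(go3(522,-342,118))"
```

```text
25.97 [ 522.1 -341.2  151.6] [178.2  -2.2 164.6] [-0.7  0.   0.4] 31.1 [ -35.   26.   86.    1.   70. -110.]
[ 526. -344.   88.]
[-0.0028 -0.0036  0.067 ]
```

>>> arm_command(targets=[[0.85, -0.0045, -0.004, 0, 0], [0.85, -0.0045, -0.004, 0.02, 0], [0.85, -0.0045, -0.004, 0.05, 0], [0.85, -0.0045, -0.004, 0.08, 0], [0.85, -0.0045, -0.004, 0.08, 0], [0.85, -0.0045, -0.004, 0.08, 0]])

```text
time_s: 26.47
ee_pos: [522.6, -342.2, 111.6]
ee_rot: [178.2, -2.2, 164.6]
force: [0.5, -0.9, -0.0]
gripper_width: 30.9
```

```bash
python3 wv.py pics/w21.png;python3 -c "
from h import *
st();print(go3(523,-342.3,93.5))
w=cv2.imread('pics/w21.png');cv2.imwrite('pics/w21c.png',cv2.resize(w[175:295,210:340],None,fx=5,fy=5,interpolation=cv2.INTER_CUBIC))"
```

```text
26.47 [ 522.6 -342.2  111.6] [178.2  -2.2 164.6] [ 0.5 -0.9 -0. ] 30.9 [ -35.   28.   89.    1.   65. -110.]
26.52 [ 523.2 -342.5  112.4] [178.3  -2.1 164.6] [0.6 0.3 0.8] 31.2 [ -35.   28.   89.    1.   65. -110.]
[-0.0009 -0.0008  0.0377]
```

View pics/w21c.png

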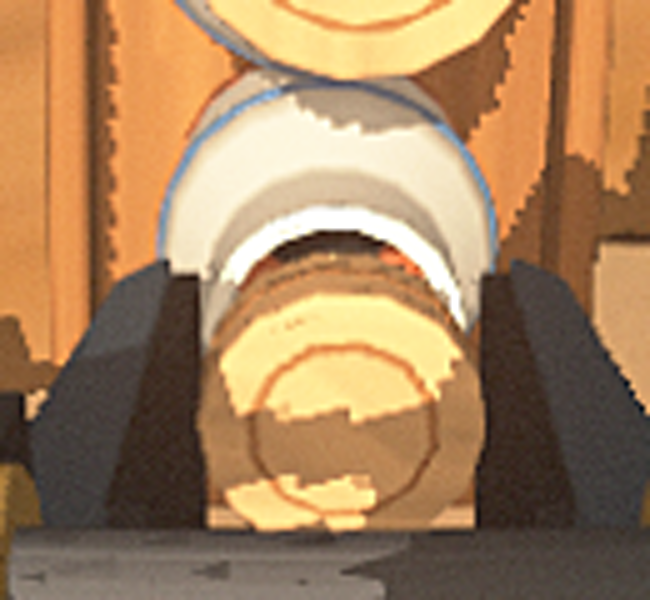

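Well centred, no contact. Lowering to just above home.

>>> arm_command(targets=[[0.85, -0.001, -0.001, 0.015, 0], [0.85, -0.001, -0.001, 0.028, 0], [0.85, -0.001, -0.001, 0.035, 0], [0.85, -0.001, -0.001, 0.035, 0], [0.85, -0.001, -0.001, 0.035, 0]])

```text
time_s: 26.93
ee_pos: [522.9, -342.4, 94.6]
ee_rot: [178.3, -2.1, 164.6]
force: [0.3, -0.1, -1.2]
gripper_width: 31.4
```

```bash
python3 -c "
from h import *
st();print(go3(523,-342.3,93.5))"
```

```text
26.93 [ 522.9 -342.4   94.6] [178.3  -2.1 164.6] [ 0.3 -0.1 -1.2] 31.4 [ -35.   29.   90.    1.   63. -110.]
[-0.0002  0.0002  0.0022]
```

>>> arm_command(targets=[[0.85, 0, 0, 0.001, 0], [0.3, 0, 0, 0.001, 0], [0.3, 0, 0, 0.001, 0], [0.3, 0, 0, 0.001, 0], [0.3, 0, 0, 0.001, 0]])

```text
time_s: 27.35
ee_pos: [522.9, -342.4, 94.2]
ee_rot: [178.3, -2.1, 164.6]
force: [0.5, 0.6, 0.7]
gripper_width: 54.9
```

>>> arm_command(targets=[[0.3, 0, 0, -0.05, 0], [0.3, 0, 0, -0.12, 0], [0.3, 0, 0, -0.2, 0], [0.3, 0, 0, -0.28, 0], [0.3, 0, 0, -0.36, 0], [0.3, 0, 0, -0.36, 0]])

```text
time_s: 27.85
ee_pos: [530.7, -351.6, 283.7]
ee_rot: [178.6, -1.2, 164.6]
force: [0.7, -0.3, 1.1]
gripper_width: 63.6
```

>>> arm_command(targets=[[0.3, -0.2, 0, 0, 0], [0.3, -0.2, 0, 0, 0], [0.3, -0.2, 0, 0, 0], [0.3, -0.2, 0, 0, 0], [0.3, -0.2, 0, 0, 0]])

```text
time_s: 28.27
ee_pos: [627.6, -378.1, 280.1]
ee_rot: [178.6, -1.3, 164.6]
force: [0.1, 0.8, 0.1]
gripper_width: 63.7
```

```bash
python3 wv.py pics/w22.png;python3 - <<'E'
from h import *
s=env.grab_frame('side')[:,:,::-1];cv2.imwrite('pics/s22.png',cv2.resize(s[130:210,225:345],None,fx=6,fy=6,interpolation=cv2.INTER_CUBIC))
t=env.grab_frame('top')[:,:,::-1];cv2.imwrite('pics/t22.png',cv2.resize(t[155:255,345:425],None,fx=6,fy=6,interpolation=cv2.INTER_CUBIC))
E
```

```text
28.27 [ 627.6 -378.1  280.1] [178.6  -1.3 164.6] [0.1 0.8 0.1] 63.7 [ -32.   33.   56.    1.   92. -107.]
```

View pics/s22.png

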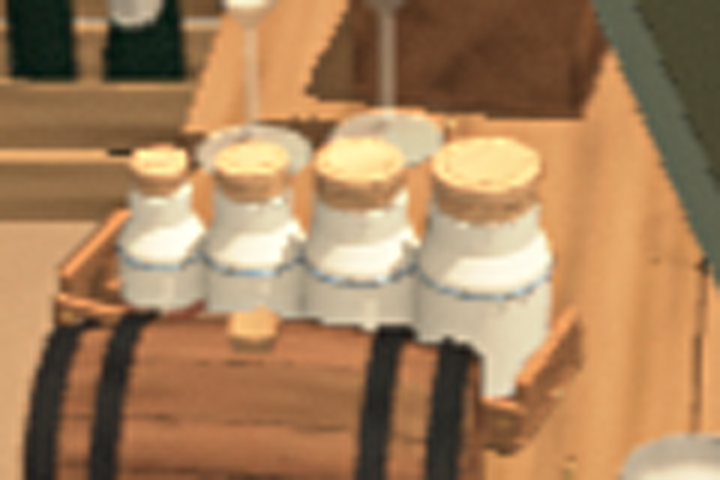

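View pics/t22.png

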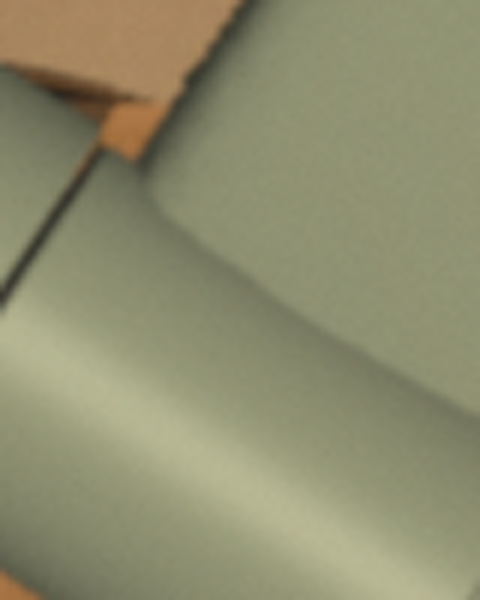

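View pics/w22.png

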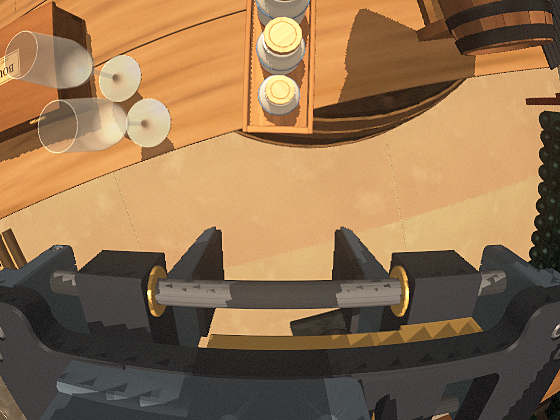

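All four look flush in the side view. A numeric check before handing in:

```bash
python3 - <<'E'
from h import *
for k,(u,v,z) in {'b1':(160,158,104),'b2':(252,156,118),'b3':(361,156,132),'b4':(486,162,146)}.items(): print(k,loc('side',(225+(u+.5)/6-.5,130+(v+.5)/6-.5),z).round(1))
st(); print(env.state()['qvel'].round(1))
E
```

```text
b1 [ 520.3 -344.9  104. ]
b2 [ 466.  -328.2  118. ]
b3 [ 404.  -310.1  132. ]
b4 [ 335.3 -286.4  146. ]
28.42 [ 626.1 -378.   281.9] [178.6  -1.2 164.6] [-0.8  0.4  0.3] 63.9 [ -32.   33.   56.    1.   92. -107.]
[-0.  -0.6 -0.1 -0.   0.1  0.1]
```

b3 reads about 3–4 mm off, which is near one pixel. I'll check it by overlaying the expected head outlines.

```bash
python3 - <<'E'
from h import *
p=env.camera_params('side');K=p['camera_matrix'];R=np.array(p['R']);t=p['t']
s=env.grab_frame('side')[:,:,::-1];k=9
im=cv2.resize(s[148:180,240:322],None,fx=k,fy=k,interpolation=cv2.INTER_CUBIC)
im=np.vstack([im,im.copy()]);a=np.linspace(0,2*np.pi,90)
# side-frame mouth centres measured before
for (x,y,z,d,h) in [(520.7,-342.7,88,32,16),(466.3,-326.7,100,40,18),(403.7,-306.3,112,48,20),(336,-285.6,124,56,22)]:
    for zz,c in ((z,(0,0,255)),(z+h,(255,0,0))):
        X=np.c_[x+d/2*np.cos(a),y+d/2*np.sin(a),np.full(90,zz)]@R.T+t
        u=X@K.T;u=u[:,:2]/u[:,2:];u=((u-[240,148]+.5)*k-.5).round().astype(int)+[0,32*k]
        cv2.polylines(im,[u.astype(np.int32)],True,c,1)
cv2.imwrite('pics/ov.png',im)
E
```

```text
(no output)
```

View pics/ov.png

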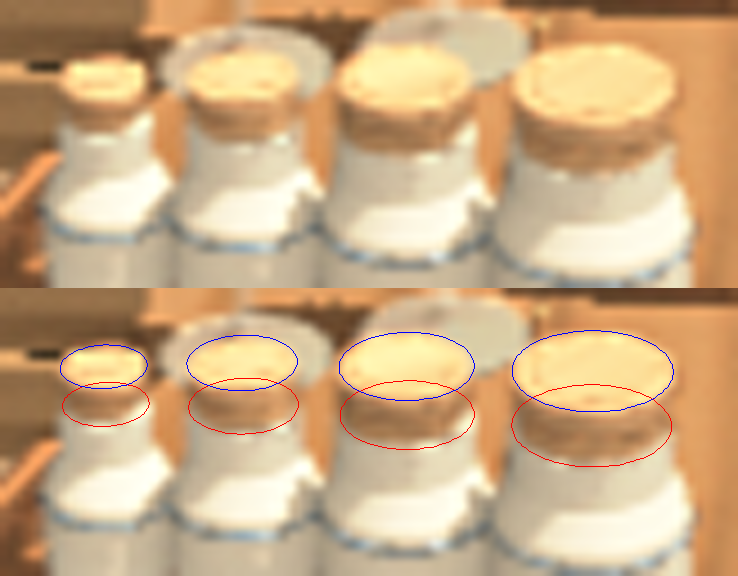

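The overlay matches all four heads: tops and undersides agree within about 1 px, and all are level. Handing in.

```bash
python3 -c "
from h import *
print(env.job_done()); st()"
```

```text
the job is handed in; nothing more can be done
None
the job is handed in; nothing more can be done
```

All four flasks are closed, each with the bung of its own size, and I handed the job in at about 28.5 s of the 128 s allowed. I placed them in the order bung_3, bung_4, bung_2, bung_1. The pink and yellow bungs and the cork were left alone.

- **Fit:** The last side view shows all four heads level. The expected head outlines agree with the picture to about 1 pixel (roughly 3 mm).
- **Forces:** The force readings after each move call never rose above about 8 N, and that was while gripping. The arm ended about 110 mm beyond flask_1, touching nothing.
- **Checks that were weaker:**
  - Bung_3 first read 3–4 mm off along y. The overlay put its top in place, but its lower edge still showed about 1 pixel high.
  - The last top picture was blocked by the arm, so the final check rests on the side view, with a partial wrist view of the two smallest bungs.
  - The tool tilt drifted by 2–3° over the run, but the bungs look level once released.

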